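Stack the upper cone pair of a bicone aerial

TASK

Finish the stacked bicone aerial: every cone on the mast faces the opposite way to the one under it. From the sloping stand take first the copper cone whose tip looks outward and seat it on the mast with its wide mouth down on the white disc, then the other one tip down on top, so that the two meet tip to tip. The height of the white disc is not known exactly, so lower each cone slowly and gently until you feel it rest before letting go; do not drop it, and leave the other things on the bench where they are.

Things in the scene. Friction and masses are not known exactly. Their poses are not given: they have to be found in the camera images.
- cone_a_flange (a point): centre of the flange of a copper cone: round rim flange 64 mm across, 6 mm thick, round the mouth (face 3 mm from this point); shell tapering from 51 mm to a white bush 26 mm across whose end is 30 mm from this point; bore 19.5 mm right through; 0.14 kg. z axis points out of the tip. Starts on either seat of the stand with its tip looking outward, its mouth against the stand.
- cone_b_flange (a point): centre of the flange of a second copper cone, identical to the first, z axis again out of the tip. It starts on the other seat of the stand with its mouth looking outward and its tip pointing back through the stand.
- mast: fixed mast: upright pale rod, 14 mm thick, in a round aluminium foot 100 mm across, 10 mm high; origin on the bench at the rod's axis, z up. Round the rod is clamped a finished element of two small copper cones, 52 mm across, covered by a round white disc 54 mm across. The clamp's height differs each time and is not reported: the disc's top lies 89 to 101 mm above the bench. It holds against 30 N.
- mast_tip (a point): the mast's blunt pointed top, on its axis, 149 mm above the bench. The rod tapers over its last 8 mm.
- stand: fixed sloping stand of two aluminium strips between blue side frames, 300 wide (y), 150 deep (x), 120 mm high; origin on the bench under the middle of its face; at yaw 0 it looks along -x. Its face rises towards +x at 50 degrees to the bench, so the outward normal is (-0.766, 0, 0.643) in its frame. A cone sits on it with its flange against the strips and its rim on two white pins below.
- seat_left (a point): flange centre of the cone on the +y seat: x 0, y 67, z 83 mm in the stand's frame (the other seat mirrors it). x axis up the slope, y the stand's y, z the outward normal, along which a cone leaves; pins stand 6 mm proud of the flange. Strips lie only more than 27 mm up or down slope from here: fingers can grip across the flange along y and reach 25 mm past it.
- seat_right (a point): the same point of the -y seat of the stand.
- tower_array: bystander: small four-sided printed aerial tower, 69x64x80 mm, loose on the bench; origin under its centre.
- solder_spool: bystander: spool of solder, 54 mm across, 40 mm high, loose on the bench; origin under its centre.
- rf_module: bystander: gold-plated waveguide module, 56x85x35 mm, loose on the bench; origin under its centre.
There are look-alikes about, which are no part of the job. What is shaped like the part that bears cone_b_flange but blue is not meant.

How it is judged:
On the way:
1. the first cone is seated on the white disc, mouth down, and let go (((horizontal distance between cone_a_flange and mast below 0.006 m and angle between cone_a_flange's own z axis and vertical below 0.12 rad and height (world z) of cone_a_flange below 0.12 m and contact force between the fingers and cone_a below 0.05 N and linear speed of cone_a below 0.02 m/s) or (horizontal distance between cone_b_flange and mast below 0.006 m and angle between cone_b_flange's own z axis and vertical below 0.12 rad and height (world z) of cone_b_flange below 0.12 m and contact force between the fingers and cone_b below 0.05 N and linear speed of cone_b below 0.02 m/s))), for 0.2 s.
At the end, for the whole second after the job is handed in: One cone sits mouth down on the white disc round the mast and the other tip down on it, bush on bush (flange centres 60 mm apart, within 4 mm): both within 6 mm of the mast's axis, their axes within 0.12 rad (7 degrees) of vertical, released and at rest (((horizontal distance between each of cone_a_flange, cone_b_flange and mast below 0.006 m and angle between cone_a_flange's own z axis and vertical below 0.12 rad and height (world z) of cone_a_flange below 0.12 m and angle between cone_b_flange's own z axis and vertical above 3.02159 rad and z of cone_b_flange in the frame of cone_a_flange between 0.056 and 0.064 m and contact force between the fingers and cone_a below 0.05 N and linear speed of each of cone_a, cone_b below 0.02 m/s and contact force between the fingers and cone_b below 0.05 N) or (horizontal distance between each of cone_b_flange, cone_a_flange and mast below 0.006 m and angle between cone_b_flange's own z axis and vertical below 0.12 rad and height (world z) of cone_b_flange below 0.12 m and angle between cone_a_flange's own z axis and vertical above 3.02159 rad and z of cone_a_flange in the frame of cone_b_flange between 0.056 and 0.064 m and contact force between the fingers and cone_a below 0.05 N and linear speed of each of cone_a, cone_b below 0.02 m/s and contact force between the fingers and cone_b below 0.05 N))); the robot touches nothing.
It fails at once if a cone is dropped (falls freely faster than 0.5 m/s, about 13 mm of fall) ((linear speed of cone_a above 0.5 m/s and contact force between the fingers and cone_a below 0.01 N) or (linear speed of cone_b above 0.5 m/s and contact force between the fingers and cone_b below 0.01 N)).
It fails at once if a cone is rammed onto the pile (peak contact force over 80 N) (contact force between any of cone_a, cone_b and mast above 80 N).
It fails at once if a bystander is moved by more than 20 mm (distance of any of tower_array, solder_spool, rf_module from where it was at the start of the episode above 0.02 m).
It also fails if it takes over 59 s, if anything falls off the work surface, if the arm or the gripper's body presses on something with over 40 N, if the wrist force passes 120 N, or if a joint passes its speed limit or range.

ROBOT

A 6-joint arm with a two-finger parallel gripper is mounted at the origin on the work surface; the furniture and walls round the work are solid. World frame = base frame: x ahead of the robot, y to its left, z up, the work surface at z = 0. Lengths are in m, angles in rad, forces in N, time in s.
With the tool pointing down it reaches from about 0.4 to 0.925 m from the base axis. Payload 12.5 kg.
Tool frame: the origin (TCP) lies midway between the tips of the shut fingers; the grasp point (between the pads) lies 19 mm behind it; z points along the fingers, x is the direction in which the jaws open and shut, and the axes are right-handed (so a half turn about z gives the same grasp; the last joint's range is limited). The gripper opens to 95 mm and grips with 3 to 60 N. Pads are 20 mm wide; open, the fingers measure 119 mm over their backs; the gripper's body (75 mm by 180 mm) begins 59 mm behind the grasp point.
Start: joints at [1.204, 0.491, 1.559, -0, 1.092, -0.106], TCP at [0.161, 0.604, 0.194] pointing down, gripper open.
Joint ranges: [-3.1, 3.1], [-0.84, 2.19], [0.05, 2.79], [-1.13, 4.28], [0.06, 2.93], [-2.69, 2.69]. Speed limits (rad/s): [2.22, 2.22, 2.79, 3.14, 3.14, 3.14].

INTERFACE

Orientations are given as a unit quaternion [w, x, y, z].
In Python, from station import state, vision, bot gives the robot as it stands.
- The arm moves only by the shell command python3 -m crank 'ROWS' [FORCE]. ROWS is JSON, a list of rows, each a list of 7 numbers: the shift along the tool's x, y, z as a fraction of full scale, then the turn, a rotation vector about the tool's x, y, z as a fraction of full scale, then the closure in counts, from 0 (fully open) to 255 (shut). In form: [[dx, dy, dz, wx, wy, wz, hand], ...]. A call has 1 to 8 rows; each row shifts and turns the pose as measured when the row begins, along the tool's axes as they then stand; what a row does not reach is not made up. Full scale, the value 1, is 1 m for a shift and pi/2 rad for a turn. A row lasts 1/12 s, in which the tool goes at most 41.7 mm and 7.16 degrees, less where a joint would pass 70% of its speed; a pose out of reach is approached as far as the arm can. A call with a number of a shift or a turn outside -1 to 1 is refused whole. A call with a gripper value outside its range is refused whole. The fingers move at their own pace and stop on an object; FORCE is the grip in N (left out, the last holds). Time passes only in rows, so rows that do not move let the fingers close. It gives the time, the measured TCP pose, the force and the opening at its end, in the units of the state.
- state(): the state, without advancing time (a new reading comes with each control period).
- vision.camera(name): name is "scene" or "top"; returns (picture, depth): 400x640x3 uint8, red, green, blue; 400x640 float32, m along the optical axis (not along the pixel's ray), 0 where there is no reading.
- vision.camera_info(name): a dict with "camera_matrix" (3x3 intrinsics, pixels), "dist_coeffs" ([k1, k2, p1, p2, k3] as OpenCV has them; the pictures are not rectified), "pose" (4x4, takes a point from camera to world coordinates). Camera axes: x right, y up, looking along -z (the intrinsics and any distortion apply to the point x, -y, -z); pixel columns grow to the right and rows downward; lengths in m; the calibration is good to about 2 mm. A picture is of the moment at which its call begins. camera_info takes no time and is no camera call.
- bot.job_done(): hands the job in, once; it reports no verdict.
The state is a dict: "time_s": time; "joints": joint angles; "dq": joint speeds; "joint_torque": joint torques, N m; "tcp_pos": TCP position; "tcp_rot": TCP orientation; "ft_force": force on the tool from outside, world axes, zero at the start; "ft_torque": the same for the moment, N m; "opening": finger opening in m.
Only numpy, scipy, OpenCV 4.12 (cv2) and the standard library are available. Lean on these libraries where they do the work, as an engineer would, in place of code of your own. Each camera call takes 0.05 s, during which the arm holds its last target.

## Working session

There is one attempt and no reset: what is moved stays moved. The work goes in short steps, Python scripts to look and compute and a shell command to move; the robot and the scene stay as the last step left them, time stands still between calls to the robot, and variables do not carry over. Pictures are saved under pics/ and viewed, and the job is handed in when it is done.

```bash
ls; mkdir -p pics; python3 - <<'E'
from station import state, vision, bot
import cv2,numpy as np
print(state())
for n in("scene","top"):
    p,d=vision.camera(n); cv2.imwrite(f"pics/{n}0.png",p[:,:,::-1]); np.savez(f"pics/{n}0.npz",p=p,d=d)
    i=vision.camera_info(n); print(n,i)
E
```

```text
pics
{'time_s': 0.0, 'joints': array([ 1.20439938e+00,  4.91584027e-01,  1.55946233e+00,  9.17482595e-07,
        1.09169661e+00, -1.05610511e-01]), 'dq': array([ 0.00104557, -0.00022162, -0.00049141, -0.00029075, -0.00047617,
        0.00044239]), 'joint_torque': array([ 2.05561182e-04, -6.12655950e+01, -2.58176279e+01,  6.92420150e-02,
        4.83175053e-02, -1.10248370e-04]), 'tcp_pos': array([0.16103636, 0.60361576, 0.19374213]), 'tcp_rot': array([ 2.99982467e-04,  7.93044913e-01,  6.09162897e-01, -4.90728793e-04]), 'ft_force': array([-0.81199404,  0.44854846,  0.20968938]), 'ft_torque': array([ 0.02435505,  0.01602551, -0.00540622]), 'opening': 0.09474239328607019}
scene {'camera_matrix': array([[410.93700391,   0.        , 319.77968539],
       [  0.        , 410.93700391, 203.10271917],
       [  0.        ,   0.        ,   1.        ]]), 'dist_coeffs': array([-0.07138374,  0.        ,  0.        ,  0.        ,  0.        ]), 'pose': array([[ 0.78332726,  0.26803841, -0.56085097, -0.11866371],
       [-0.62156869,  0.32740656, -0.71165814, -0.93006928],
       [-0.00712543,  0.90606863,  0.42307077,  0.67355629],
       [ 0.        ,  0.        ,  0.        ,  1.        ]])}
top {'camera_matrix': array([[482.3118196 ,   0.        , 323.06742005],
       [  0.        , 482.3118196 , 199.28539225],
       [  0.        ,   0.        ,   1.        ]]), 'dist_coeffs': array([0.00895893, 0.        , 0.        , 0.        , 0.        ]), 'pose': array([[ 0.00190453,  0.99590787, -0.09035419,  0.51396328],
       [-0.99999533,  0.00168083, -0.00255182,  0.04679036],
       [-0.00238951,  0.09035863,  0.99590643,  1.59576634],
       [ 0.        ,  0.        ,  0.        ,  1.        ]])}
```

View pics/scene0.png

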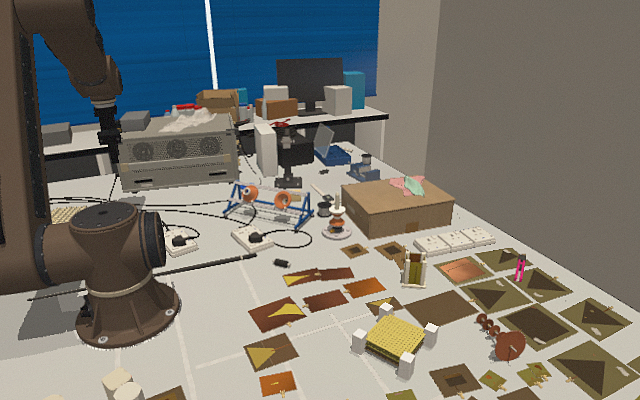

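View pics/top0.png

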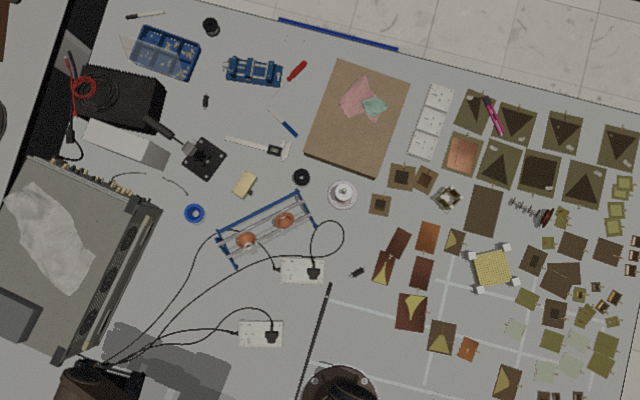

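```bash
python3 - <<'E'
import cv2
a=cv2.imread("pics/scene0.png")[165:255,210:370]; b=cv2.imread("pics/top0.png")[165:275,180:370]
cv2.imwrite("pics/c1.png",cv2.resize(a,None,fx=5,fy=5,interpolation=2)); cv2.imwrite("pics/c2.png",cv2.resize(b,None,fx=4.2,fy=4.2,interpolation=2))
E
```

```text
(no output)
```

View pics/c1.png

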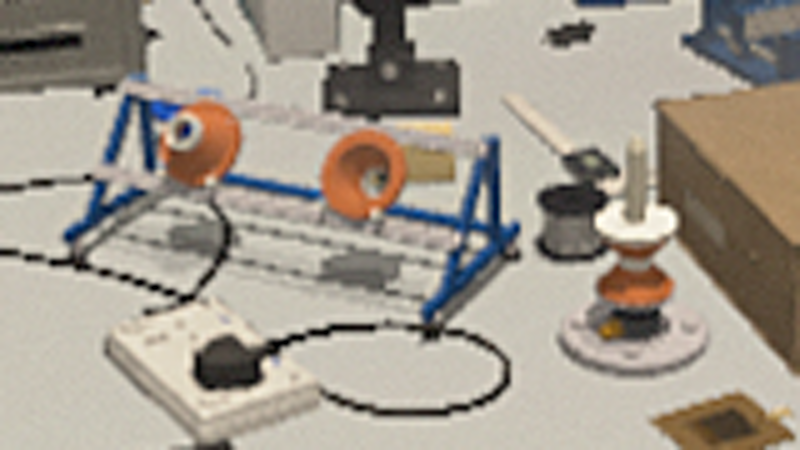

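View pics/c2.png

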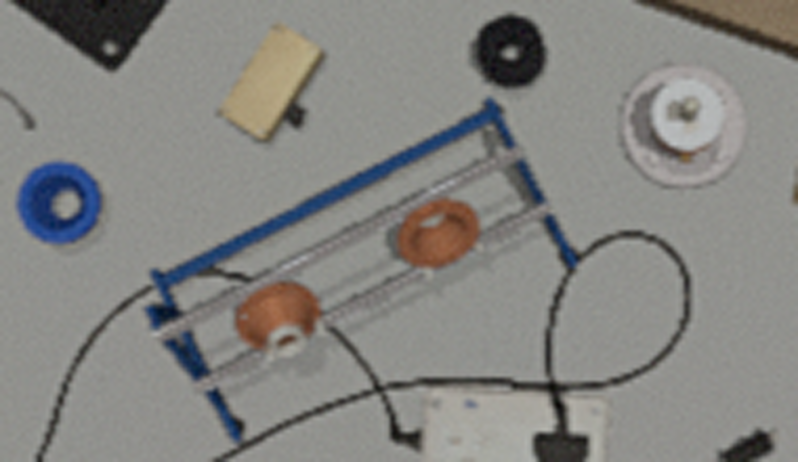

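```bash
cat > h.py <<'E'
import numpy as np,cv2
from station import state,vision,bot
from scipy.spatial.transform import Rotation as R
I={n:vision.camera_info(n) for n in("scene","top")}
def ray(n,uv):
    i=I[n];q=cv2.undistortPoints(np.array(uv,float).reshape(-1,1,2),i["camera_matrix"],i["dist_coeffs"]).reshape(-1,2)
    d=np.c_[q[:,0],-q[:,1],-np.ones(len(q))]; P=i["pose"]
    return P[:3,3],d@P[:3,:3].T
def onz(n,uv,z):
    o,d=ray(n,uv); return o+d*((z-o[2])/d[:,2])[:,None]
def proj(n,X):
    i=I[n];P=np.linalg.inv(i["pose"]);c=np.atleast_2d(X)@P[:3,:3].T+P[:3,3]
    c=c*[1,-1,-1]; return cv2.projectPoints(c,np.zeros(3),np.zeros(3),i["camera_matrix"],i["dist_coeffs"])[0].reshape(-1,2)
def cloud(n,d,m):
    v,u=np.nonzero(m&(d>0)); o,r=ray(n,np.c_[u,v]); return o+r*d[v,u][:,None],np.c_[u,v]
def tri(ua,ub):
    A=[];b=[]
    for n,u in(("scene",ua),("top",ub)):
        o,d=ray(n,[u]);d=d[0]/np.linalg.norm(d);M=np.eye(3)-np.outer(d,d);A.append(M);b.append(M@o)
    return np.linalg.lstsq(np.vstack(A),np.hstack(b),rcond=None)[0]
E
python3 - <<'E'
from h import *
for n,box in(("top",(180,165,370,275)),("scene",(210,165,370,255))):
    z=np.load(f"pics/{n}0.npz");p,d=z["p"],z["d"]
    hsv=cv2.cvtColor(p,cv2.COLOR_RGB2HSV); B=np.zeros(d.shape,bool);B[box[1]:box[3],box[0]:box[2]]=1
    m=(B&(hsv[...,0]<14)&(hsv[...,1]>90)&(hsv[...,2]>70)).astype(np.uint8)
    k,l,s,c=cv2.connectedComponentsWithStats(m)
    for j in range(1,k):
        if s[j,4]<25: continue
        X,_=cloud(n,d,l==j)
        cn=max(cv2.findContours((l==j).astype(np.uint8),0,cv2.CHAIN_APPROX_NONE)[0],key=len)
        h=cv2.convexHull(cn)
        print(n,s[j],c[j].round(1),X.mean(0).round(4),X.min(0).round(3),X.max(0).round(3),cv2.fitEllipse(h) if len(h)>5 else "")
    w=B&(hsv[...,1]<40)&(hsv[...,2]>195)
    k,l,s,c=cv2.connectedComponentsWithStats(w.astype(np.uint8))
    for j in range(1,k):
        if s[j,4]<8: continue
        X,_=cloud(n,d,l==j); print(" white",n,s[j],c[j].round(1),X.mean(0).round(4) if len(X) else "",np.percentile(X[:,2],[5,50,95]).round(3))
E
```

```text
top [275 212  19  17 224] [283.9 220.2] [0.5853 0.1737 0.0792] [ 0.561  0.145 -0.003] [0.616 0.21  0.112] ((283.7868347167969, 220.0896453857422), (14.809456825256348, 19.750879287719727), 66.32518768310547)
top [236 232  20  16 193] [245.4 238.8] [0.5267 0.2906 0.0975] [0.501 0.263 0.062] [0.548 0.322 0.111] ((245.67523193359375, 239.84591674804688), (14.89168930053711, 19.570432662963867), 71.43939208984375)
scene [242 185  16  17 164] [250.5 193.6] [0.5206 0.2819 0.084 ] [ 0.496  0.259 -0.001] [0.658 0.482 0.105] ((249.62454223632812, 193.20909118652344), (14.691319465637207, 17.434776306152344), 39.521854400634766)
scene [274 191  17  18 212] [281.9 199.1] [0.5852 0.1764 0.0808] [0.559 0.139 0.028] [0.694 0.288 0.107] ((282.2059020996094, 199.3975372314453), (15.885157585144043, 18.33551788330078), 36.232540130615234)
scene [330 218  15   8  93] [336.8 221.8] [ 0.6676 -0.0225  0.045 ] [ 0.648 -0.041 -0.003] [0.754 0.048 0.056] ((336.7672119140625, 221.615234375), (8.159463882446289, 14.608760833740234), 92.17205810546875)
 white scene [239 165  36  23 400] [254.6 175.9] [ 0.7304 
[... 1117 characters left out ...]
.003 -0.002]
 white scene [255 207  44  10  52] [276.8 211.7] [ 0.6063  0.2509 -0.0027] [-0.005 -0.003 -0.   ]
 white scene [238 208   6   2  11] [240.7 208.5] [ 0.5156  0.3616 -0.0037] [-0.006 -0.004 -0.002]
 white scene [258 211  18   8  46] [266.6 214. ] [ 0.5674  0.2586 -0.0033] [-0.005 -0.003 -0.001]
 white scene [228 215  22   8  62] [238.1 218. ] [ 0.4688  0.2957 -0.0029] [-0.006 -0.003 -0.   ]
 white scene [ 210  217  100   38 1966] [247.7 236.1] [0.4275 0.1516 0.0015] [-0.005 -0.001  0.02 ]
 white scene [290 218   8   6  24] [294.  219.8] [ 0.619   0.156  -0.0031] [-0.005 -0.003 -0.001]
 white scene [287 225   7   2   8] [290.1 225.4] [ 0.5842  0.1302 -0.0034] [-0.006 -0.003 -0.002]
```

```bash
python3 - <<'E'
from h import *
print("b top z83",onz("top",[(283.8,220.1)],.083),"scene",onz("scene",[(282.2,199.4)],.083),"tri",tri((282.2,199.4),(283.8,220.1)))
def crop(n,x0,y0,x1,y1,f,o):
    im=cv2.imread(f"pics/{n}0.png")[y0:y1,x0:x1]; cv2.imwrite(o,cv2.resize(im,None,fx=f,fy=f,interpolation=0))
crop("top",230,205,300,255,11,"pics/d1.png"); crop("scene",230,178,300,218,11,"pics/d2.png")
a=cv2.imread("pics/top0.png")[170:215,320:365];b=cv2.imread("pics/scene0.png")[185:240,315:360]
f=lambda q:cv2.resize(q,(int(q.shape[1]*8.8),int(q.shape[0]*8.8)),interpolation=0)
A=f(a);B=f(b);A=cv2.copyMakeBorder(A,0,B.shape[0]-A.shape[0],0,0,0);cv2.imwrite("pics/d3.png",np.hstack([A,B]))
# disc & foot from depth, top and scene
for n,box in(("top",(322,170,362,212)),("scene",(318,190,358,240))):
    z=np.load(f"pics/{n}0.npz");d=z["d"];B=np.zeros(d.shape,bool);B[box[1]:box[3],box[0]:box[2]]=1
    X,uv=cloud(n,d,B)
    for lo,hi in((.004,.018),(.08,.105),(.11,.16)):
        s=(X[:,2]>lo)&(X[:,2]<hi);Y=X[s]
        if s.sum()<3: continue
        (cx,cy),r=cv2.minEnclosingCircle(Y[:,:2].astype(np.float32))
        print(n,lo,s.sum(),"mean",Y.mean(0).round(4),"med z",np.median(Y[:,2]).round(4),Y[:,2].std().round(4),"circ",round(cx,4),round(cy,4),round(r,4),"px",uv[s].mean(0).round(1))
E
```

```text
b top z83 [[0.58542859 0.17374226 0.083     ]] scene [[0.58214916 0.16976458 0.083     ]] tri [0.58528414 0.17411192 0.08057487]
top 0.004 485 mean [ 0.676  -0.0112  0.0089] med z 0.0086 0.0033 circ 0.6862 -0.0084 0.0848 px [341.8 193.9]
top 0.08 221 mean [ 0.6782 -0.0174  0.0895] med z 0.0894 0.0039 circ 0.6969 -0.0337 0.0566 px [344.8 190.6]
top 0.11 23 mean [ 0.6729 -0.0133  0.1383] med z 0.1413 0.0113 circ 0.6738 -0.0139 0.007 px [344.1 190.6]
scene 0.004 423 mean [0.7011 0.0246 0.0087] med z 0.0079 0.0032 circ 0.7467 0.1003 0.1882 px [335.5 224.2]
scene 0.08 267 mean [0.7265 0.0048 0.0904] med z 0.0883 0.0055 circ 0.7264 0.0268 0.0995 px [344.8 202.1]
scene 0.11 44 mean [ 0.6697 -0.0171  0.1286] med z 0.13 0.0107 circ 0.6701 -0.0163 0.008 px [336.5 198. ]
```

View pics/d1.png

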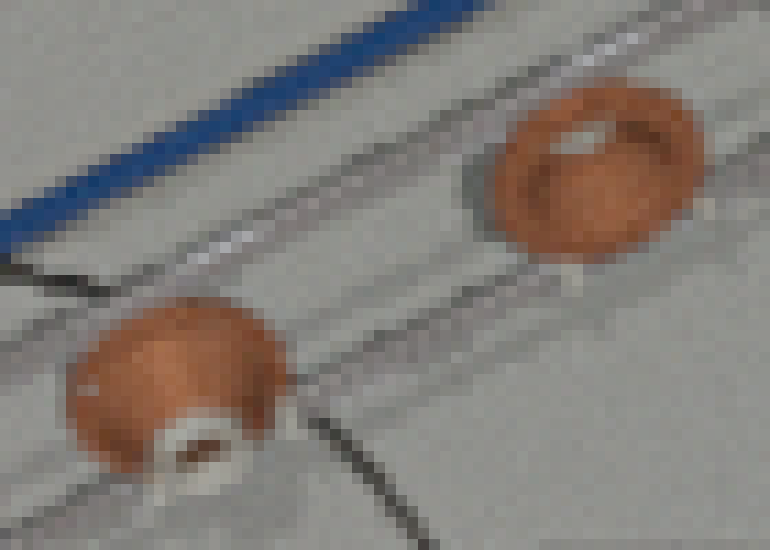

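View pics/d2.png

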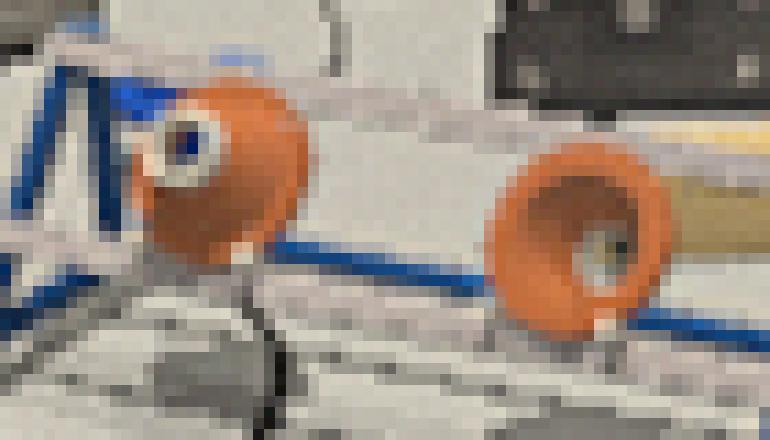

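View pics/d3.png

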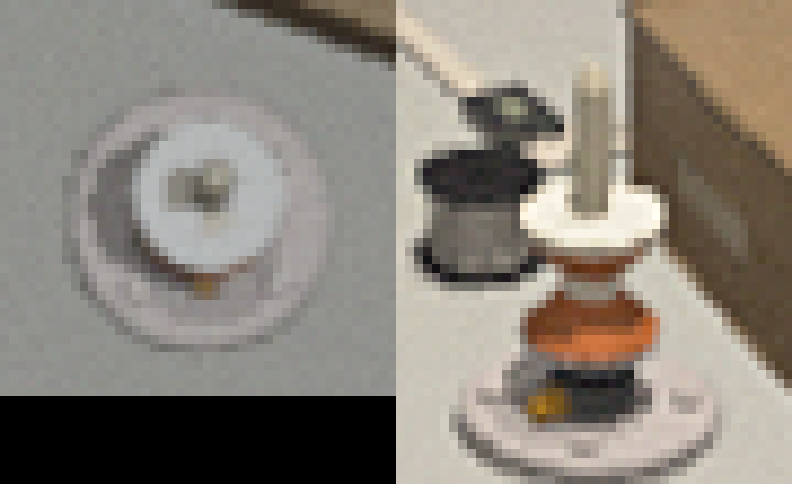

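```bash
python3 - <<'E'
from h import *
print("disc top",onz("top",[(343.1,192.2)],.094),"foot",onz("top",[(342.2,193.8)],.010),"tip",onz("top",[(343.9,188.8)],.149))
print("scene tip",onz("scene",[(337.2,191.6)],.149), "disc", onz("scene",[((594-396)/8.8+314.5,219/8.8+184.5)],.094))
print("tri tip",tri((337.2,191.6),(343.9,189)))
# a: bush end in both
tb=(230+200/11-.5,205+450/11-.5); sb=(230+188/11-.5,178+142/11-.5)
print("a bush",onz("top",[tb],.1023),onz("scene",[sb],.1023),tri(sb,tb))
# strips direction: fit lines via depth? white pins top: 
pins=np.array([[572,275],[705,210],[155,492],[290,422]])/11+[230-.5,205-.5]
print(onz("top",pins,.066))
# strip ends/ blue rail (top back) line
z=np.load("pics/top0.npz");p=z["p"];hsv=cv2.cvtColor(p,cv2.COLOR_RGB2HSV)
m=(hsv[...,0]>100)&(hsv[...,0]<125)&(hsv[...,1]>110);B=np.zeros(m.shape,bool);B[185:240,217:298]=1
v,u=np.nonzero(m&B);print(len(u))
X=onz("top",np.c_[u,v],.0); l=cv2.fitLine(X[:,:2].astype(np.float32),cv2.DIST_HUBER,0,.003,.003).ravel();print("line dir",l,np.degrees(np.arctan2(l[1],l[0])))
E
```

```text
disc top [[ 0.67258812 -0.01202707  0.094     ]] foot [[ 0.67613993 -0.01233361  0.01      ]] tip [[ 0.67709825 -0.01230562  0.149     ]]
scene tip [[ 0.67417899 -0.0147849   0.149     ]] disc [[ 0.66284466 -0.02791288  0.094     ]]
tri tip [ 0.67654193 -0.01227555  0.14752752]
a bush [[0.50629808 0.28273556 0.1023    ]] [[0.50419126 0.27811948 0.1023    ]] [0.50646713 0.28298513 0.10006406]
[[0.55644428 0.18217571 0.066     ]
 [0.57521589 0.14402004 0.066     ]
 [0.49409997 0.30118201 0.066     ]
 [0.51415835 0.26275413 0.066     ]]
250
line dir [ 0.47036088 -0.8824742   0.6358034   0.23408572] -61.942272
```

```bash
cat >> h.py <<'E'
YAW=np.radians(27.4)
n=np.array([-.766*np.cos(YAW),-.766*np.sin(YAW),.643]); n/=np.linalg.norm(n); sy=np.array([-np.sin(YAW),np.cos(YAW),0])
FA=np.array([.5255,.2930,.083]); FB=np.array([.5866,.1741,.083]); M=np.array([.6755,-.0122])
RT=np.c_[sy,np.cross(-n,sy),-n]      # tool at stand
RD=np.c_[sy,np.cross([0,0,-1],sy),[0,0,-1]]  # tool down
def pose(s=None):
    s=s or state(); q=s["tcp_rot"]; return s["tcp_pos"],R.from_quat(np.r_[q[1:],q[0]]).as_matrix()
def to(T,Rt=None):
    p,A=pose(); print("shift tool",(A.T@(np.array(T)-p)).round(4), "turn/fs", ((R.from_matrix(A.T@Rt).as_rotvec())/(np.pi/2)).round(4) if Rt is not None else "")
E
python3 - <<'E'
from h import *
p,A=pose();print(p,A.round(3));to(FA-.016*n+.12*n,RD);print(proj("top",p))
for nme in("top",):
    z=np.load("pics/top0.npz");d=z["d"]
    for b in((310,70,400,170),(60,200,150,340),(215,165,320,265),(180,130,225,180)):
        B=np.zeros(d.shape,bool);B[b[1]:b[3],b[0]:b[2]]=1;X,_=cloud("top",d,B);print(b,np.percentile(X[:,2],[5,50,95,99]).round(3))
E
```

```text
[0.1610621  0.60365281 0.19381736] [[ 0.258  0.966 -0.   ]
 [ 0.966 -0.258 -0.001]
 [-0.001 -0.    -1.   ]]
shift tool [-0.2598  0.3733  0.0442] turn/fs [-3.000e-04  6.000e-04 -4.705e-01]
[[126.85570798 368.24087056]]
(310, 70, 400, 170) [-0.004  0.098  0.129  0.14 ]
(60, 200, 150, 340) [-0.003  0.235  0.25   0.259]
(215, 165, 320, 265) [-0.006  0.001  0.097  0.109]
(180, 130, 225, 180) [-0.006  0.008  0.197  0.205]
```

```bash
python3 -m crank '[[-0.0235,0.034,0,0,0,0,0],[-0.0235,0.034,0,0,0,0,0],[-0.0235,0.034,0,0,0,0,0],[-0.0235,0.034,0,0,0,0,0],[-0.0235,0.034,0,0,0,0,0],[-0.0235,0.034,0,0,0,0,0],[-0.0235,0.034,0,0,0,0,0],[-0.0235,0.034,0,0,0,0,0]]' 40; python3 -m crank '[[0,0,0,0,0,-0.078,0],[0,0,0,0,0,-0.078,0],[0,0,0,0,0,-0.078,0],[0,0,0,0,0,-0.078,0],[0,0,0,0,0,-0.078,0],[0,0,0,0,0,-0.078,0]]'; python3 - <<'E'
from h import *
to(FA-.016*n+.12*n,RT);print(state()["joints"].round(3),state()["tcp_pos"])
E
```

```text
time_s: 0.77
tcp_pos: [0.374, 0.3507, 0.1907]
tcp_rot: [0.0, 0.79, 0.614, -0.002]
ft_force: [0.3, 1.6, -0.4]
opening: 0.095
time_s: 1.27
tcp_pos: [0.3798, 0.3424, 0.1896]
tcp_rot: [-0.001, 0.512, 0.859, -0.004]
ft_force: [-1.5, 0.0, -0.0]
opening: 0.0951
shift tool [-0.1112  0.0254  0.0398] turn/fs [-0.5598 -0.0032  0.0106]
[ 0.605  0.339  1.834 -0.002  0.976 -1.459] [0.37979294 0.34238137 0.18960301]
```

```bash
python3 -m crank '[[-0.02,0,0,-0.07,0,0,0],[-0.02,0,0,-0.07,0,0,0],[-0.02,0,0,-0.07,0,0,0],[-0.02,0,0,-0.07,0,0,0],[-0.02,0,0,-0.07,0,0,0],[-0.01,0,0,-0.07,0,0,0],[0,0,0,-0.07,0,0,0],[0,0,0,-0.07,0,0,0]]'; python3 - <<'E'
from h import *
to(FA-.016*n+.12*n,RT);print(state()["joints"].round(3),state()["tcp_pos"])
E
```

```text
time_s: 1.93
tcp_pos: [0.4224, 0.28, 0.1987]
tcp_rot: [0.134, 0.477, 0.826, 0.27]
ft_force: [0.3, 0.2, 0.1]
opening: 0.0951
shift tool [-0.0386 -0.0144  0.0479] turn/fs [-0.166  -0.0415  0.0114]
[ 0.389  0.162  2.263  0.793  0.159 -2.457] [0.42242285 0.27998344 0.19867808]
```

```bash
R='[0,0,0,0,0,0.079,0]'; python3 -m crank '[[0,0,0,0,0,0.079,0],[0,0,0,0,0,0.079,0],[0,0,0,0,0,0.079,0],[0,0,0,0,0,0.079,0],[0,0,0,0,0,0.079,0],[0,0,0,0,0,0.079,0],[0,0,0,0,0,0.079,0],[0,0,0,0,0,0.079,0]]';  python3 -m crank '[[0,0,0,0,0,0.079,0],[0,0,0,0,0,0.079,0],[0,0,0,0,0,0.079,0],[0,0,0,0,0,0.079,0],[0,0,0,0,0,0.079,0],[0,0,0,0,0,0.079,0],[0,0,0,0,0,0.079,0],[0,0,0,0,0,0.079,0]]';  python3 -m crank '[[0,0,0,0,0,0.079,0],[0,0,0,0,0,0.079,0],[0,0,0,0,0,0.079,0],[0,0,0,0,0,0.079,0],[0,0,0,0,0,0.079,0],[0,0,0,0,0,0.079,0],[0,0,0,0,0,0.079,0],[0,0,0,0,0,0.079,0]]'; cat >> h.py <<'E'
RT=RT*[-1,-1,1]; RD=RD*[-1,-1,1]
E
python3 - <<'E'
from h import *
to(FA-.016*n+.12*n,RT);print(state()["joints"].round(3),state()["tcp_pos"])
E
```

```text
time_s: 2.6
tcp_pos: [0.4206, 0.2793, 0.1981]
tcp_rot: [-0.009, 0.809, 0.505, 0.302]
ft_force: [0.4, 0.3, 0.4]
opening: 0.0955
time_s: 3.27
tcp_pos: [0.4195, 0.279, 0.197]
tcp_rot: [-0.152, 0.952, 0.055, 0.26]
ft_force: [0.2, -0.9, 0.2]
opening: 0.0952
time_s: 3.93
tcp_pos: [0.4184, 0.2787, 0.196]
tcp_rot: [-0.257, 0.862, -0.408, 0.154]
ft_force: [0.1, -0.5, 0.1]
opening: 0.0951
shift tool [0.0374 0.0155 0.048 ] turn/fs [0.1654 0.0561 0.1139]
[0.389 0.162 2.272 0.812 0.158 0.502] [0.41844042 0.27867072 0.19596535]
```

```bash
python3 -m crank '[[0.007,0.003,0.006,0.035,0.011,0.023,0],[0.007,0.003,0.006,0.035,0.011,0.023,0],[0.007,0.003,0.006,0.035,0.011,0.023,0],[0.007,0.003,0.006,0.035,0.011,0.023,0],[0.007,0.003,0.006,0.035,0.011,0.023,0],[0,0,0,0,0,0,0]]';python3 - <<'E'
from h import *
to(FA-.016*n+.12*n,RT);print(state()["joints"].round(3),state()["tcp_pos"])
E
```

```text
time_s: 4.43
tcp_pos: [0.4176, 0.2841, 0.1873]
tcp_rot: [-0.295, 0.845, -0.42, 0.151]
ft_force: [-0.4, 0.5, -0.5]
opening: 0.0952
shift tool [0.0443 0.0135 0.0376] turn/fs [0.1247 0.0716 0.0798]
[ 0.369  0.187  2.326  1.748  0.169 -0.403] [0.4176225  0.28409913 0.18729566]
```

```bash
python3 -m crank '[[0.01,0.003,0.008,0.03,0.02,0.02,0],[0.01,0.003,0.008,0.03,0.02,0.02,0],[0.01,0.003,0.008,0.03,0.02,0.02,0],[0.01,0.003,0.008,0.03,0.02,0.02,0],[0.01,0.003,0.008,0.03,0.02,0.02,0],[0,0,0,0,0,0,0]]';python3 - <<'E'
from h import *
to(FA-.016*n+.12*n,RT);print(state()["joints"].round(3),state()["tcp_pos"])
E
```

```text
time_s: 4.93
tcp_pos: [0.4316, 0.2794, 0.1672]
tcp_rot: [-0.341, 0.807, -0.449, 0.177]
ft_force: [0.6, 0.6, -0.1]
opening: 0.0953
shift tool [0.0323 0.0067 0.0169] turn/fs [0.0539 0.0491 0.0268]
[ 0.352  0.274  2.415  2.66   0.361 -1.252] [0.43158667 0.27943546 0.16719101]
```

```bash
python3 -m crank '[[0.011,0.002,0.005,0.018,0.016,0.009,0],[0.011,0.002,0.005,0.018,0.016,0.009,0],[0.011,0.002,0.005,0.018,0.016,0.009,0],[0,0,0,0,0,0,0]]';python3 - <<'E'
from h import *
to(FA-.016*n+.12*n,RT);print(state()["joints"].round(3),state()["tcp_pos"])
E
```

```text
time_s: 5.27
tcp_pos: [0.4527, 0.26, 0.1526]
tcp_rot: [-0.366, 0.777, -0.467, 0.211]
ft_force: [0.0, 0.3, 0.1]
opening: 0.0951
shift tool [0.0043 0.002  0.0018] turn/fs [ 0.0001  0.0132 -0.    ]
[ 0.311  0.363  2.473  2.866  0.574 -1.446] [0.45269015 0.26004911 0.1525661 ]
```

```bash
python3 -m crank '[[0.004,0.002,0.015,0,0.013,0,0],[0,0,0.025,0,0,0,0],[0,0,0.025,0,0,0,0],[0,0,0,0,0,0,0]]';python3 - <<'E'
from h import *
to(FA-.016*n,RT);print(state()["joints"].round(3),state()["tcp_pos"])
for m,b in(("top",(215,205,300,270)),("scene",(210,155,300,220))):
    p,d=vision.camera(m); c=p[b[1]:b[3],b[0]:b[2],::-1]; cv2.imwrite(f"pics/e_{m}.png",cv2.resize(c,None,fx=8.5,fy=8.5,interpolation=0))
E
```

```text
time_s: 5.6
tcp_pos: [0.4959, 0.2876, 0.1096]
tcp_rot: [-0.366, 0.778, -0.467, 0.208]
ft_force: [-0.1, -0.4, 0.7]
opening: 0.0952
shift tool [0.0103 0.0016 0.0549] turn/fs [ 0.0026  0.0165 -0.0004]
[ 0.345  0.514  2.388  2.925  0.634 -1.482] [0.4958883  0.28764812 0.10955009]
```

View pics/e_top.png

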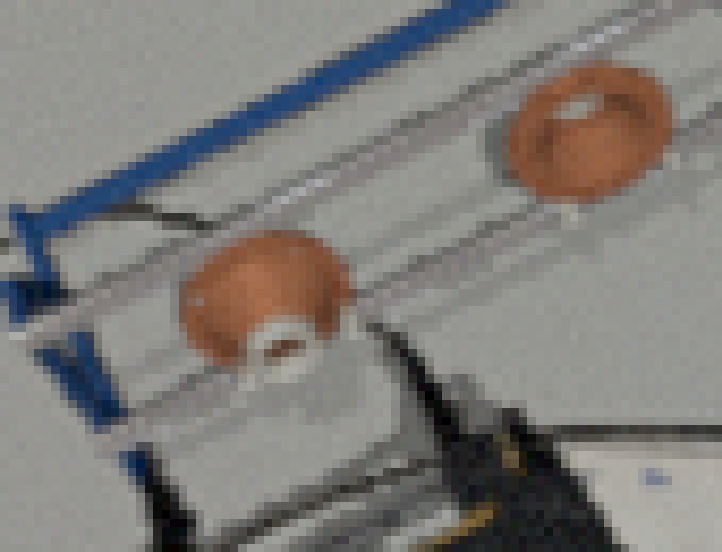

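View pics/e_scene.png

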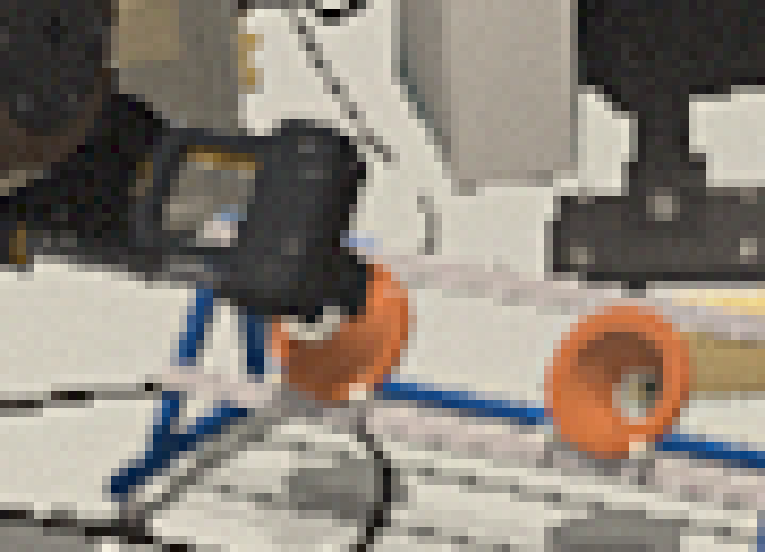

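```bash
python3 -m crank '[[0.006,0.001,0,0.002,0.01,0,0],[0.005,0.001,0,0.001,0.008,0,0],[0,0,0,0,0,0,0]]';python3 - <<'E'
from h import *
to(FA-.016*n,RT)
E
```

```text
time_s: 5.95
tcp_pos: [0.4959, 0.2764, 0.1114]
tcp_rot: [-0.361, 0.774, -0.471, 0.22]
ft_force: [-0.2, -0.7, 0.6]
opening: 0.0951
shift tool [-0.0011 -0.      0.0603] turn/fs [-0.0005 -0.0001  0.0002]
```

```bash
python3 -m crank '[[0,0,0.018,0,0,0,0],[0,0,0.018,0,0,0,0],[0,0,0.018,0,0,0,0],[0,0,0,0,0,0,0]]';python3 - <<'E'
from h import *
to(FA-.016*n,RT)
for m,b in(("top",(215,205,300,270)),):
    p,d=vision.camera(m); c=p[b[1]:b[3],b[0]:b[2],::-1]; cv2.imwrite(f"pics/f_{m}.png",cv2.resize(c,None,fx=8.5,fy=8.5,interpolation=0))
E
```

```text
time_s: 6.28
tcp_pos: [0.5325, 0.2955, 0.0793]
tcp_rot: [-0.363, 0.774, -0.47, 0.22]
ft_force: [0.0, -0.2, -0.1]
opening: 0.095
shift tool [-0.001   0.0019  0.008 ] turn/fs [-0.0026  0.0008 -0.0004]
```

View pics/f_top.png

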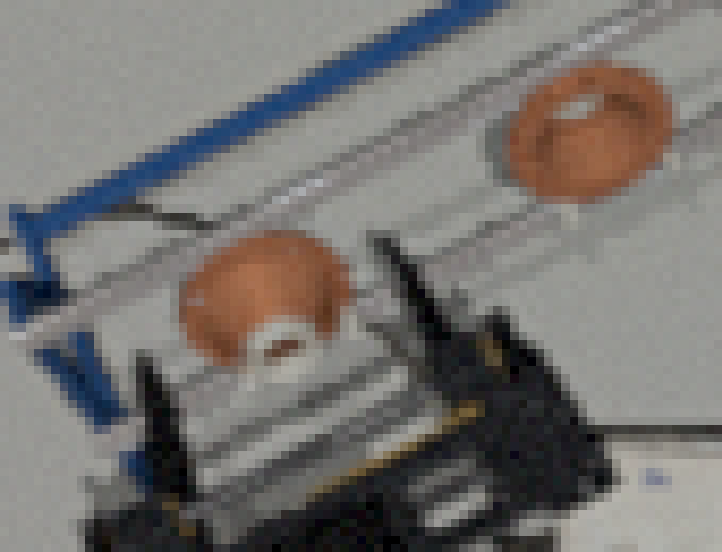

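```bash
python3 -m crank '[[-0.001,0.002,0.0085,-0.0025,0.0008,0,0],[0,0,0,0,0,0,0]]';python3 - <<'E'
from h import *
to(FA-.016*n,RT)
E
python3 -m crank '[[0,0,0,0,0,0,255],[0,0,0,0,0,0,255],[0,0,0,0,0,0,255],[0,0,0,0,0,0,255],[0,0,0,0,0,0,255],[0,0,0,0,0,0,255]]' 30
```

```text
time_s: 6.5
tcp_pos: [0.5344, 0.298, 0.0735]
tcp_rot: [-0.361, 0.775, -0.471, 0.219]
ft_force: [0.0, 0.4, -0.8]
opening: 0.0949
shift tool [ 0.0003 -0.0007  0.0021] turn/fs [ 0.0008  0.0002 -0.0005]
time_s: 7.0
tcp_pos: [0.5327, 0.2975, 0.0753]
tcp_rot: [-0.361, 0.775, -0.471, 0.219]
ft_force: [0.0, -0.3, -1.0]
opening: 0.0606
```

```bash
python3 -m crank '[[0,0,0,0,0,0,255],[0,0,0,0,0,0,255]]';python3 - <<'E'
from h import *
to(FA-.016*n,RT)
for m,b in(("top",(215,205,300,270)),("scene",(210,155,300,220))):
    p,d=vision.camera(m); c=p[b[1]:b[3],b[0]:b[2],::-1]; cv2.imwrite(f"pics/g_{m}.png",cv2.resize(c,None,fx=8.5,fy=8.5,interpolation=0))
E
```

```text
time_s: 7.17
tcp_pos: [0.5327, 0.2974, 0.0754]
tcp_rot: [-0.361, 0.774, -0.471, 0.219]
ft_force: [0.3, 1.3, 0.2]
opening: 0.0469
shift tool [ 0.0006 -0.0004  0.0047] turn/fs [ 0.0004  0.0005 -0.0004]
```

View pics/g_top.png

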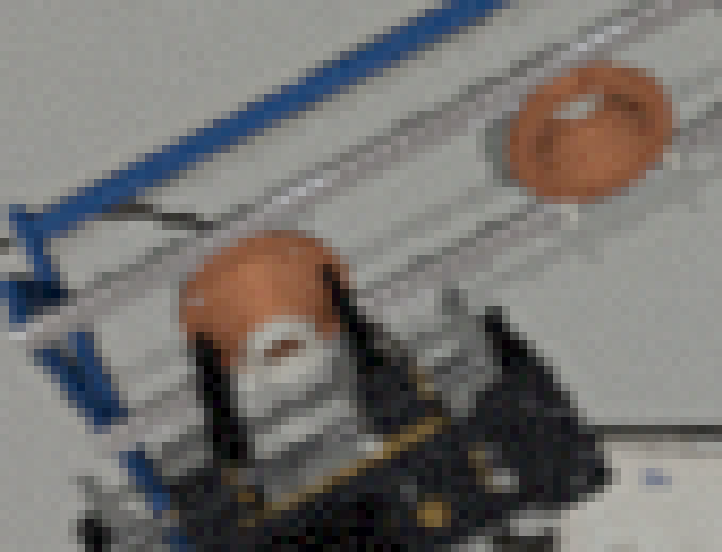

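View pics/g_scene.png

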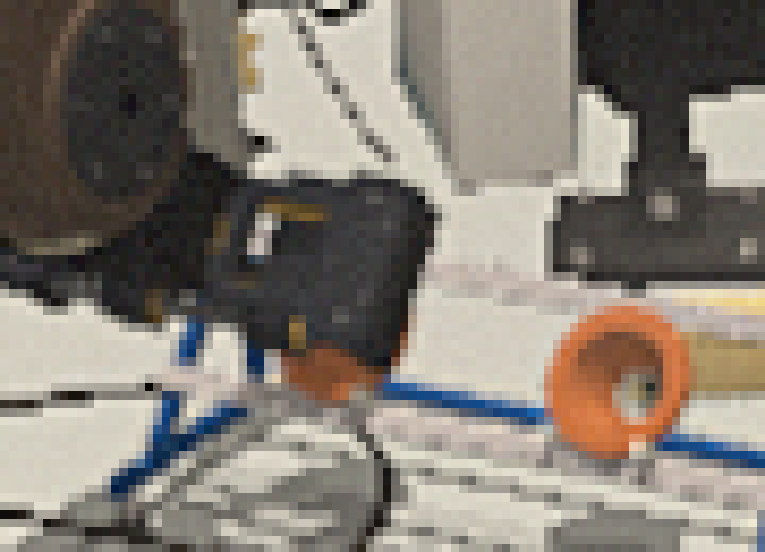

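```bash
python3 -m crank '[[0,0,0,0,0,0,0],[0,0,0,0,0,0,0],[0,0,0,0,0,0,0],[0,0,0,0,0,0,0],[0,0,0,0,0,0,0],[0,0,0,0,0,0,0]]';python3 -m crank '[[0,0,0,0,0,0,0],[0,0,0,0,0,0,0]]';python3 - <<'E'
from h import *
to(FA-.019*n,RT)
for m,b in(("top",(215,205,300,270)),("scene",(210,155,300,220))):
    p,d=vision.camera(m); c=p[b[1]:b[3],b[0]:b[2],::-1]; cv2.imwrite(f"pics/i_{m}.png",cv2.resize(c,None,fx=8.5,fy=8.5,interpolation=0))
    np.savez(f"pics/i_{m}.npz",p=p,d=d)
    print(m,proj(m,pose()[0]))
E
```

```text
time_s: 7.77
tcp_pos: [0.5327, 0.2975, 0.0752]
tcp_rot: [-0.361, 0.775, -0.471, 0.219]
ft_force: [-0.6, -0.1, -1.1]
opening: 0.0778
time_s: 7.93
tcp_pos: [0.5327, 0.2975, 0.0752]
tcp_rot: [-0.361, 0.775, -0.471, 0.219]
ft_force: [-0.1, -0.2, -0.4]
opening: 0.0908
shift tool [ 0.0006 -0.0006  0.0075] turn/fs [ 0.0006  0.0005 -0.0005]
top [[244.51705726 236.92065405]]
scene [[251.47958055 193.6666429 ]]
```

View pics/i_top.png

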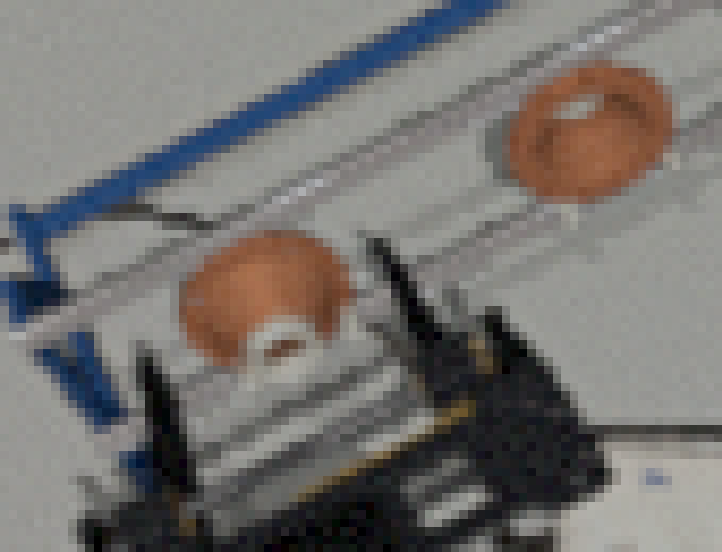

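```bash
python3 -m crank '[[0,-0.0005,0.008,0.0005,0.0005,0,0],[0,0,0,0,0,0,0]]';python3 - <<'E'
from h import *
to(FA-.018*n,RT)
E
```

```text
time_s: 8.2
tcp_pos: [0.539, 0.3006, 0.0703]
tcp_rot: [-0.361, 0.774, -0.471, 0.22]
ft_force: [-0.5, 0.2, 0.6]
opening: 0.095
shift tool [ 0.0006  0.0003 -0.002 ] turn/fs [-0.0003 -0.0001 -0.0005]
```

```bash
python3 -m crank '[[0,0,0,0,0,0,255],[0,0,0,0,0,0,255],[0,0,0,0,0,0,255],[0,0,0,0,0,0,255],[0,0,0,0,0,0,255],[0,0,0,0,0,0,255],[0,0,0,0,0,0,255],[0,0,0,0,0,0,255]]' 30;python3 - <<'E'
from h import *
to(FA-.018*n,RT)
E
```

```text
time_s: 8.87
tcp_pos: [0.539, 0.301, 0.0698]
tcp_rot: [-0.361, 0.774, -0.471, 0.219]
ft_force: [0.9, 0.9, -0.5]
opening: 0.0634
shift tool [ 0.0009 -0.     -0.0025] turn/fs [ 0.0001  0.0003 -0.0001]
```

```bash
python3 -m crank '[[0,0,-0.008,0,0,0,255],[0,0,-0.012,0,0,0,255],[0,0,-0.015,0,0,0,255],[0,0,-0.02,0,0,0,255],[0,0,-0.02,0,0,0,255],[0,0,-0.02,0,0,0,255],[0,0,0,0,0,0,255]]' ;python3 - <<'E'
from h import *
print(state()["joints"].round(3))
for m,b in(("top",(215,205,300,270)),("scene",(210,155,300,220))):
    p,d=vision.camera(m); c=p[b[1]:b[3],b[0]:b[2],::-1]; cv2.imwrite(f"pics/j_{m}.png",cv2.resize(c,None,fx=8.5,fy=8.5,interpolation=0))
E
```

```text
time_s: 9.45
tcp_pos: [0.4662, 0.2636, 0.1334]
tcp_rot: [-0.359, 0.775, -0.472, 0.218]
ft_force: [-0.4, -0.2, -1.1]
opening: 0.0632
[ 0.328  0.426  2.456  2.941  0.61  -1.502]
```

View pics/j_top.png

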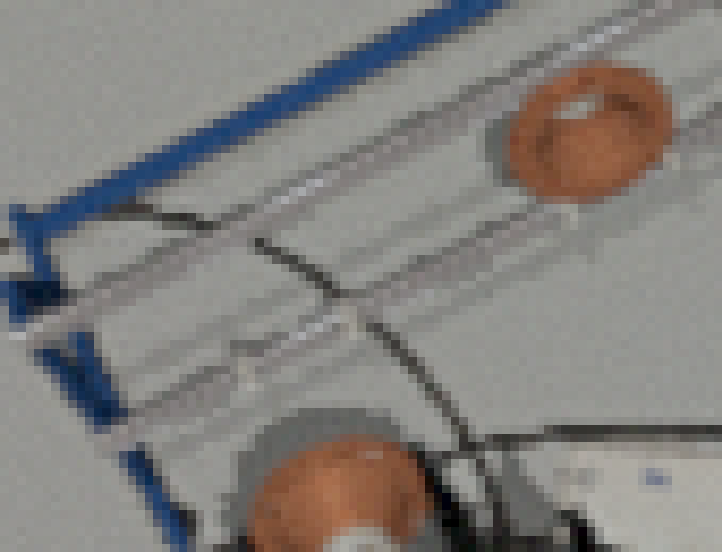

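View pics/j_scene.png

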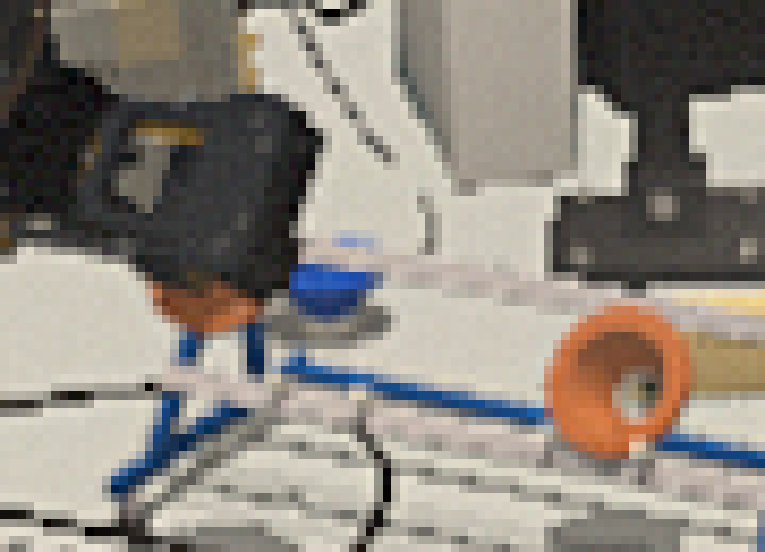

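```bash
cat >> h.py <<'E'
tx=-np.array([np.cos(np.radians(75)),np.sin(np.radians(75)),0])
RM=np.c_[tx,np.cross([0,0,-1],tx),[0,0,-1]]
E
python3 - <<'E'
from h import *
to([.5,.2,.28],RD)
E
```

```text
shift tool [ 0.0715 -0.1112 -0.0968] turn/fs [-5.522e-01  3.000e-04 -7.000e-04]
```

```bash
python3 -m crank '[[0.006,-0.011,-0.010,0,0,0,255],[0.013,-0.02,-0.0175,0,0,0,255],[0.013,-0.02,-0.0175,0,0,0,255],[0.013,-0.02,-0.0175,0,0,0,255],[0.013,-0.02,-0.0175,0,0,0,255],[0.012,-0.018,-0.016,0,0,0,255],[0,0,0,0,0,0,255]]'; python3 - <<'E'
from h import *
to([.5,.2,.28],RD);print(state()["joints"].round(3))
E
```

```text
time_s: 10.13
tcp_pos: [0.4952, 0.2176, 0.2469]
tcp_rot: [-0.361, 0.777, -0.47, 0.213]
ft_force: [0.1, 1.2, -1.6]
opening: 0.0632
shift tool [ 0.0175 -0.0227 -0.0246] turn/fs [-0.55    0.0075  0.0024]
[ 0.151  0.137  2.301  2.03   0.289 -0.692]
```

```bash
python3 -m crank '[[0.003,-0.003,-0.003,-0.05,0,0,255],[0.003,-0.003,-0.003,-0.05,0,0,255],[0.003,-0.003,-0.003,-0.05,0,0,255],[0.003,-0.003,-0.003,-0.05,0,0,255],[0.003,-0.003,-0.003,-0.05,0,0,255],[0,0,0,-0.05,0,0,255],[0,0,0,-0.05,0,0,255],[0,0,0,-0.05,0,0,255]]'; python3 - <<'E'
from h import *
to([.55,.15,.26],RD);print(state()["joints"].round(3))
E
```

```text
time_s: 10.8
tcp_pos: [0.4895, 0.2341, 0.2468]
tcp_rot: [-0.264, 0.828, -0.481, 0.114]
ft_force: [0.1, 1.1, -2.2]
opening: 0.0634
shift tool [ 0.1022 -0.0184 -0.0117] turn/fs [-0.3684  0.0515  0.0244]
[0.195 0.141 2.093 0.593 0.436 0.766]
```

```bash
python3 -m crank '[[0.012,-0.002,-0.002,-0.06,0.008,0.004,255],[0.012,-0.002,-0.002,-0.06,0.008,0.004,255],[0.012,-0.002,-0.002,-0.06,0.008,0.004,255],[0.012,-0.002,-0.002,-0.06,0.008,0.004,255],[0.012,-0.002,-0.002,-0.06,0.008,0.004,255],[0.012,-0.002,-0.002,-0.06,0.008,0.004,255]]'; python3 - <<'E'
from h import *
to(np.r_[M,.26],RM);print(state()["joints"].round(3))
E
```

```text
time_s: 11.3
tcp_pos: [0.5244, 0.1834, 0.2499]
tcp_rot: [-0.0, 0.86, -0.51, -0.02]
ft_force: [0.4, -0.3, -0.6]
opening: 0.0632
shift tool [ 0.2435 -0.0388 -0.0194] turn/fs [0.0206 0.0162 0.4844]
[0.203 0.35  1.639 0.03  1.182 1.263]
```

```bash
python3 -m crank '[[0.04,-0.0064,-0.003,0.01,0.01,0,255],[0.04,-0.0064,-0.003,0.01,0.006,0,255],[0.04,-0.0064,-0.003,0,0,0,255],[0.04,-0.0064,-0.003,0,0,0,255],[0.04,-0.0064,-0.003,0,0,0,255],[0.025,-0.004,0,0,0,0,255],[0,0,0,0,0,0,255]]'; python3 -m crank '[[0,0,0,0,0,0.07,255],[0,0,0,0,0,0.07,255],[0,0,0,0,0,0.07,255],[0,0,0,0,0,0.07,255],[0,0,0,0,0,0.07,255],[0,0,0,0,0,0.07,255],[0,0,0,0,0,0.06,255]]';python3 - <<'E'
from h import *
to(np.r_[M,.26],RM);print(state()["joints"].round(3))
E
```

```text
time_s: 11.88
tcp_pos: [0.6709, 0.0173, 0.2392]
tcp_rot: [-0.02, 0.87, -0.491, -0.032]
ft_force: [-0.2, 0.7, -1.1]
opening: 0.0636
time_s: 12.47
tcp_pos: [0.6682, 0.0355, 0.2217]
tcp_rot: [0.011, -0.628, 0.775, 0.069]
ft_force: [-0.5, 0.3, -0.7]
opening: 0.0632
shift tool [ 0.0408 -0.0132 -0.0442] turn/fs [0.0606 0.0649 0.0341]
[-0.096  0.564  1.357  0.118  1.303  1.647]
```

```bash
python3 -m crank '[[0.013,-0.004,-0.014,0.02,0.022,0.011,255],[0.013,-0.004,-0.014,0.02,0.022,0.011,255],[0.013,-0.004,-0.014,0.02,0.022,0.011,255],[0,0,0,0,0,0,255]]';python3 - <<'E'
from h import *
to(np.r_[M,.26],RM);print(state()["joints"].round(3))
E
```

```text
time_s: 12.8
tcp_pos: [0.6712, 0.0022, 0.2506]
tcp_rot: [0.0, -0.615, 0.789, 0.015]
ft_force: [0.6, -0.0, -0.6]
opening: 0.0632
shift tool [ 0.0127 -0.0074 -0.0098] turn/fs [0.0153 0.0123 0.0095]
[-0.105  0.524  1.346  0.024  1.293  1.706]
```

```bash
python3 -m crank '[[0.0125,-0.007,0,0.015,0.012,0.009,255],[0,0,0,0,0,0,255],[0,0,0,0,0,0,255]]';python3 - <<'E'
from h import *
to(np.r_[M,.26],RM);print(state()["joints"].round(3))
for m,b in(("top",(300,160,380,220)),("scene",(290,120,380,240))):
    p,d=vision.camera(m); c=p[b[1]:b[3],b[0]:b[2],::-1]; cv2.imwrite(f"pics/k_{m}.png",cv2.resize(c,None,fx=4.9 if m=="scene" else 8,fy=4.9 if m=="scene" else 8,interpolation=0))
    np.savez(f"pics/k_{m}.npz",p=p,d=d)
E
```

```text
time_s: 13.05
tcp_pos: [0.6741, -0.0073, 0.2451]
tcp_rot: [0.001, -0.612, 0.791, 0.007]
ft_force: [-0.9, 0.1, -1.8]
opening: 0.0633
shift tool [ 0.0042 -0.0024 -0.015 ] turn/fs [0.0066 0.0063 0.0057]
[-0.114  0.527  1.355  0.012  1.269  1.706]
```

View pics/k_scene.png

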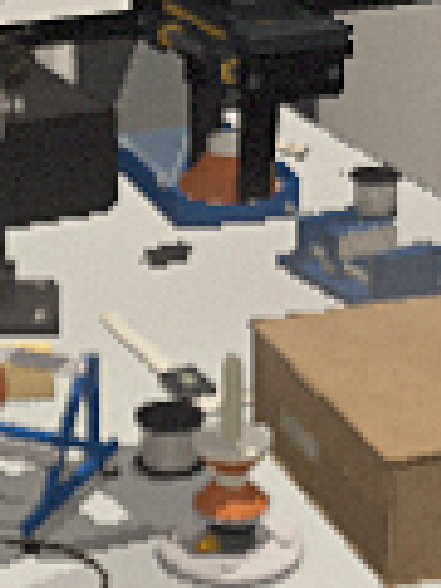

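View pics/k_top.png

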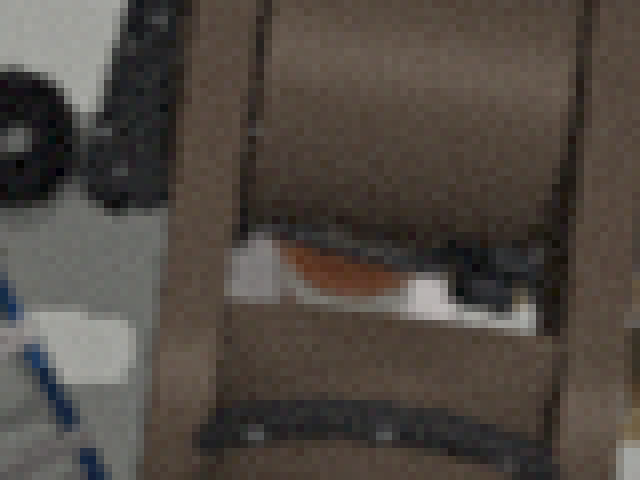

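```bash
python3 - <<'E'
from h import *
z=np.load("pics/k_scene.npz");p,d=z["p"],z["d"]
c=p[135:165,322:352,::-1];cv2.imwrite("pics/l.png",cv2.resize(c,None,fx=18,fy=18,interpolation=0))
T=np.array([.6741,-.0073,.2451]);A=pose()[1]
print("pred bush top",proj("scene",T-.050*A[:,2]),"flange bottom",proj("scene",T-.017*A[:,2]))
for h in(.149,.14,.12,.10): print(h,proj("scene",np.r_[M,h]))
c=p[185:215,322:352,::-1];cv2.imwrite("pics/l2.png",cv2.resize(c,None,fx=18,fy=18,interpolation=0))
g=p[190:203,325:350].astype(int).sum(2); print(g)
E
```

```text
pred bush top [[336.29221459 147.26708714]] flange bottom [[336.05946748 157.46556024]]
0.149 [[336.98801343 191.2490021 ]]
0.14 [[336.95883413 193.81272466]]
0.12 [[336.89424779 199.45793491]]
0.1 [[336.83002127 205.03222103]]
[[605 597 600 598 602 593 595 607 599 602 595 607 606 602 613 641 390 238
  257 265 317 417 456 447 434]
 [593 603 613 600 603 603 601 603 605 609 609 576 580 607 616 639 389 241
  251 283 271 325 419 459 442]
 [601 605 608 607 602 605 603 595 601 620 603 462 458 552 603 651 392 228
  267 271 287 254 323 422 457]
 [626 627 621 596 608 614 608 606 610 620 529 391 381 408 593 654 395 218
  249 267 276 258 248 315 405]
 [582 550 517 424 494 616 631 612 616 634 458 380 394 352 547 651 394 214
  241 275 280 260 270 237 337]
 [380 297 246 205 199 491 590 613 620 642 434 362 398 365 507 642 386 211
  239 262 280 266 272 243 282]
 [189 284 411 401 289 231 382 572 629 654 444 362 392 357 501 653 383 236
  250 266 260 269 270 263 230]
 [198 289 422 480 380 233 161 401 553 643 446 364 388 352 498 643 387 214
  234 260 263 258 261 263 258]
 [201 170 278 318 270 246 229 195 313 621 461 356 383 350 495 641 374 211
  244 253 260 273 268 261 266]
 [221 183 223 233 193 171 232 207 124 613 471 366 385 359 436 562 357 222
  227 246 263 253 253 255 267]
 [316 238 259 258 262 223 418 394 416 650 475 353 399 365 467 609 387 219
  236 242 243 257 257 257 250]
 [313 212 129 203 432 527 669 642 670 665 442 360 386 367 495 642 405 226
  221 241 239 244 239 270 266]
 [100 101 127 156 420 571 670 689 695 578 404 358 390 357 391 485 326 215
  242 242 233 245 261 249 243]]
```

View pics/l.png

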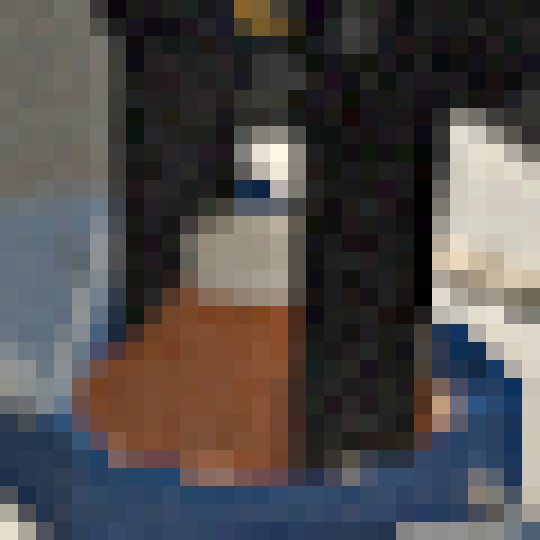

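View pics/l2.png

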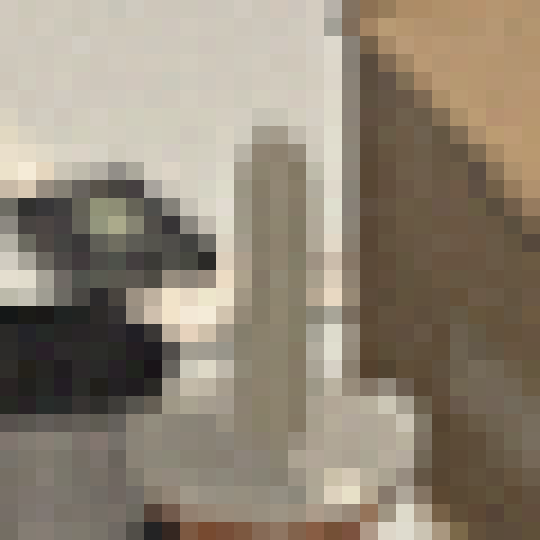

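```bash
python3 -m crank '[[0.005,-0.0025,0.02,0.0066,0.0063,0.006,255],[0.001,-0.0005,0.025,0.002,0.002,0.001,255],[0,0,0.025,0,0,0,255],[0,0,0.015,0,0,0,255],[0,0,0,0,0,0,255]]';python3 - <<'E'
from h import *
to(np.r_[M,.15],RM)
E
```

```text
time_s: 13.57
tcp_pos: [0.6758, -0.0123, 0.1564]
tcp_rot: [0.001, -0.609, 0.794, -0.001]
ft_force: [0.1, 0.0, -1.7]
opening: 0.0631
shift tool [-0.      0.0004  0.0064] turn/fs [-0.0018  0.0002 -0.0003]
```

```bash
python3 -m crank '[[0,0,0.012,-0.002,0,0,255],[0,0,0.010,0,0,0,255],[0,0,0.008,0,0,0,255],[0,0,0,0,0,0,255]]'; python3 -m crank '[[0,0,0.008,0,0,0,255],[0,0,0.008,0,0,0,255],[0,0,0,0,0,0,255]]'; python3 - <<'E'
from h import *
to(np.r_[M,.08],RM);
p,d=vision.camera("scene"); c=p[150:240,290:390,::-1]; cv2.imwrite(f"pics/m1.png",cv2.resize(c,None,fx=6,fy=6,interpolation=0))
E
```

```text
time_s: 13.9
tcp_pos: [0.6764, -0.0116, 0.1247]
tcp_rot: [0.001, -0.609, 0.793, 0.001]
ft_force: [-0.3, -0.3, -1.9]
opening: 0.0633
time_s: 14.15
tcp_pos: [0.677, -0.0116, 0.1083]
tcp_rot: [0.001, -0.609, 0.793, 0.0]
ft_force: [0.7, 0.9, -2.0]
opening: 0.0631
shift tool [0.0011 0.0014 0.0283] turn/fs [-0.0007  0.0015  0.0002]
```

View pics/m1.png

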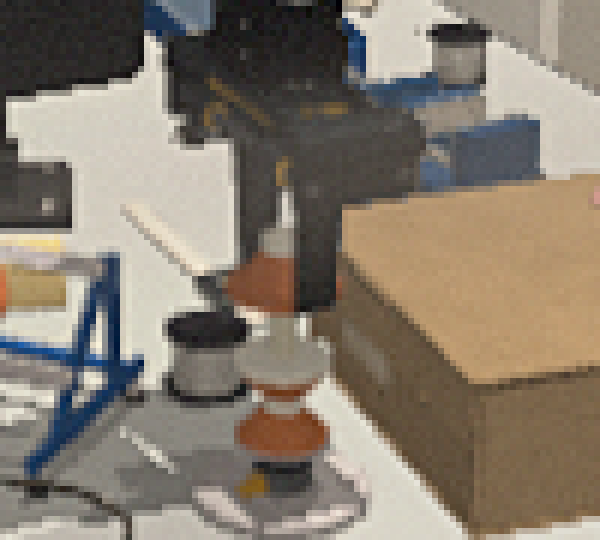

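```bash
python3 -m crank '[[0.001,0.0014,0.004,-0.0007,0.001,0,255],[0,0,0.004,0,0,0,255],[0,0,0,0,0,0,255]]'; python3 -m crank '[[0,0,0.004,0,0,0,255],[0,0,0.004,0,0,0,255],[0,0,0,0,0,0,255]]'; python3 - <<'E'
from h import *
to(np.r_[M,.078],RM);print(state()["ft_force"])
E
```

```text
time_s: 14.45
tcp_pos: [0.676, -0.0123, 0.1012]
tcp_rot: [0.001, -0.609, 0.793, -0.001]
ft_force: [0.3, 0.4, -1.0]
opening: 0.0635
time_s: 14.7
tcp_pos: [0.6762, -0.0123, 0.0929]
tcp_rot: [0.001, -0.609, 0.793, -0.001]
ft_force: [0.4, -0.6, -1.3]
opening: 0.0634
shift tool [0.0001 0.0008 0.0149] turn/fs [-0.0019  0.0007  0.0002]
[ 0.38401051 -0.62711975 -1.34083776]
```

```bash
python3 -m crank '[[0,0.0007,0.003,-0.0015,0,0,255],[0,0,0.003,0,0,0,255],[0,0,0,0,0,0,255]]'; python3 -m crank '[[0,0,0.002,0,0,0,255],[0,0,0.002,0,0,0,255],[0,0,0,0,0,0,255]]'
```

```text
time_s: 14.95
tcp_pos: [0.6755, -0.0121, 0.0862]
tcp_rot: [0.001, -0.609, 0.793, 0.0]
ft_force: [0.3, 0.5, -1.7]
opening: 0.0633
time_s: 15.2
tcp_pos: [0.6756, -0.0121, 0.0817]
tcp_rot: [0.001, -0.609, 0.793, 0.0]
ft_force: [0.2, -0.4, -1.6]
opening: 0.0629
```

```bash
python3 -m crank '[[0,0,0.002,0,0,0,255],[0,0,0,0,0,0,255]]'; python3 -m crank '[[0,0,0.0015,0,0,0,255],[0,0,0,0,0,0,255]]'
```

```text
time_s: 15.37
tcp_pos: [0.6756, -0.0121, 0.0796]
tcp_rot: [0.001, -0.609, 0.793, 0.0]
ft_force: [-0.5, 0.5, -1.8]
opening: 0.063
time_s: 15.53
tcp_pos: [0.6756, -0.0121, 0.078]
tcp_rot: [0.001, -0.609, 0.793, 0.0]
ft_force: [0.6, 0.7, -1.3]
opening: 0.0635
```

```bash
python3 -m crank '[[0,0,0.0015,0,0,0,255],[0,0,0,0,0,0,255]]'; python3 -m crank '[[0,0,0.0015,0,0,0,255],[0,0,0,0,0,0,255]]'
```

```text
time_s: 15.7
tcp_pos: [0.6757, -0.0122, 0.0764]
tcp_rot: [0.001, -0.609, 0.793, 0.0]
ft_force: [1.4, -0.6, -1.7]
opening: 0.0637
time_s: 15.87
tcp_pos: [0.6757, -0.0121, 0.0748]
tcp_rot: [0.001, -0.609, 0.793, 0.0]
ft_force: [0.5, -0.1, -0.6]
opening: 0.063
```

```bash
python3 -m crank '[[0,0,0.001,0,0,0,255],[0,0,0,0,0,0,255]]'; python3 - <<'E'
from h import *
p,d=vision.camera("scene"); c=p[165:235,300:370,::-1]; cv2.imwrite(f"pics/m2.png",cv2.resize(c,None,fx=8.5,fy=8.5,interpolation=0))
print(state()["ft_force"])
E
```

```text
time_s: 16.03
tcp_pos: [0.6757, -0.0121, 0.0737]
tcp_rot: [0.001, -0.609, 0.793, 0.0]
ft_force: [0.0, 0.2, -2.8]
opening: 0.0629
[-0.33601314  0.46811688 -1.86792479]
```

View pics/m2.png

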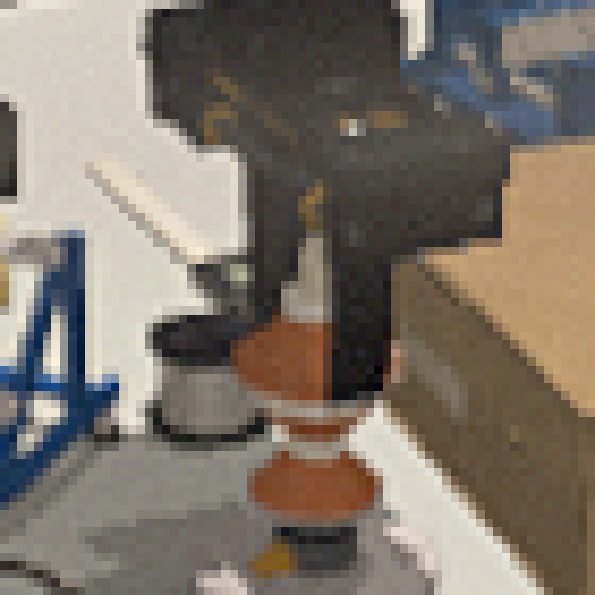

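```bash
python3 -m crank '[[0,0,0.001,0,0,0,255],[0,0,0,0,0,0,255]]';python3 -m crank '[[0,0,0.001,0,0,0,255],[0,0,0,0,0,0,255]]'
```

```text
time_s: 16.25
tcp_pos: [0.6759, -0.0121, 0.0728]
tcp_rot: [0.001, -0.609, 0.793, -0.0]
ft_force: [0.2, -0.4, -1.7]
opening: 0.0633
time_s: 16.42
tcp_pos: [0.6759, -0.0122, 0.0718]
tcp_rot: [0.001, -0.609, 0.793, -0.0]
ft_force: [-0.4, 0.3, -1.9]
opening: 0.0632
```

```bash
python3 -m crank '[[0,0,0.001,0,0,0,255],[0,0,0,0,0,0,255]]'; python3 -m crank '[[0,0,0.0007,0,0,0,255],[0,0,0,0,0,0,255]]'; python3 - <<'E'
from h import *
p,d=vision.camera("scene"); c=p[165:235,300:370,::-1]; cv2.imwrite(f"pics/m3.png",cv2.resize(c,None,fx=8.5,fy=8.5,interpolation=0))
print(state()["ft_force"])
E
```

```text
time_s: 16.58
tcp_pos: [0.6761, -0.0122, 0.0711]
tcp_rot: [0.001, -0.609, 0.793, -0.0]
ft_force: [0.3, -0.0, -1.4]
opening: 0.0633
time_s: 16.75
tcp_pos: [0.6762, -0.0122, 0.0711]
tcp_rot: [0.001, -0.609, 0.793, -0.001]
ft_force: [0.1, -0.7, -1.4]
opening: 0.0633
[ 1.25050647  0.80712538 -0.73421638]
```

View pics/m3.png

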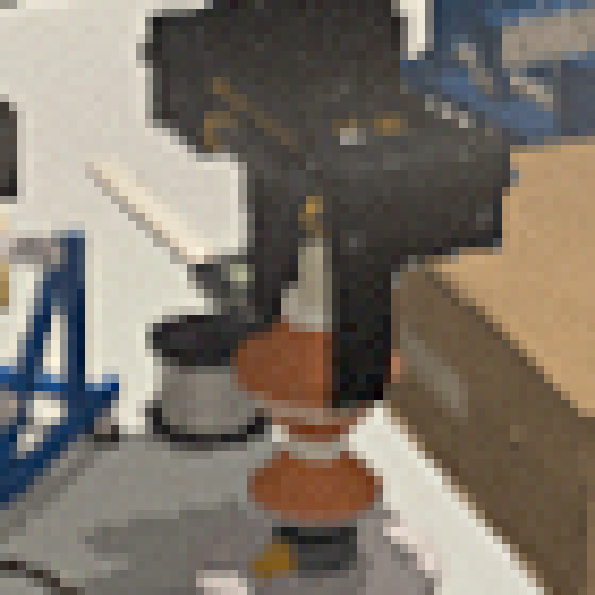

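```bash
python3 -m crank '[[0,0.0005,0.0015,0,0,0,255]]'; python3 -m crank '[[0,0,0.0015,0,0,0,255]]'
```

```text
time_s: 16.88
tcp_pos: [0.6764, -0.0122, 0.0708]
tcp_rot: [0.002, -0.609, 0.793, -0.001]
ft_force: [-4.3, -0.4, 20.6]
opening: 0.0634
time_s: 16.97
tcp_pos: [0.6764, -0.0122, 0.0709]
tcp_rot: [0.002, -0.609, 0.793, -0.002]
ft_force: [-7.8, 0.7, 18.1]
opening: 0.0631
```

```bash
python3 -m crank '[[0,0,-0.0005,0,0,0,255],[0,0,0,0,0,0,255]]'; python3 -m crank '[[0,0,0,0,0,0,60],[0,0,0,0,0,0,40],[0,0,0,0,0,0,0],[0,0,0,0,0,0,0],[0,0,0,0,0,0,0],[0,0,0,0,0,0,0],[0,0,0,0,0,0,0]]';python3 - <<'E'
from h import *
p,d=vision.camera("scene"); c=p[165:235,300:370,::-1]; cv2.imwrite(f"pics/m4.png",cv2.resize(c,None,fx=8.5,fy=8.5,interpolation=0))
E
```

```text
time_s: 17.13
tcp_pos: [0.6765, -0.0122, 0.072]
tcp_rot: [0.002, -0.609, 0.793, -0.002]
ft_force: [0.2, 0.1, -1.2]
opening: 0.0633
time_s: 17.72
tcp_pos: [0.6766, -0.0122, 0.071]
tcp_rot: [0.002, -0.609, 0.793, -0.002]
ft_force: [-0.7, -0.0, -0.3]
opening: 0.0948
```

View pics/m4.png

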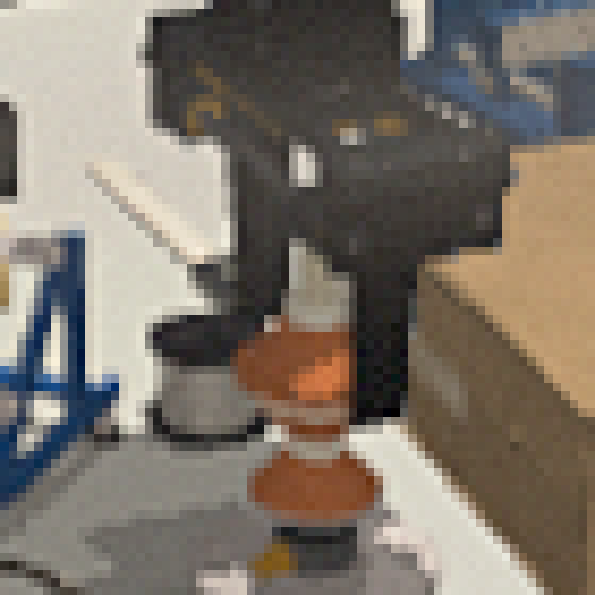

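```bash
python3 -m crank '[[0,0,-0.005,0,0,0,0],[0,0,-0.02,0,0,0,0],[0,0,-0.03,0,0,0,0],[0,0,-0.03,0,0,0,0],[0,0,-0.03,0,0,0,0],[0,0,-0.02,0,0,0,0],[0,0,0,0,0,0,0]]';python3 - <<'E'
from h import *
p,d=vision.camera("scene"); np.savez("pics/n.npz",p=p,d=d); c=p[165:235,300:370,::-1]; cv2.imwrite(f"pics/m5.png",cv2.resize(c,None,fx=8.5,fy=8.5,interpolation=0))
to([.5,.1,.26],RT); print(state()["joints"].round(3),state()["tcp_pos"])
E
```

```text
time_s: 18.35
tcp_pos: [0.6749, -0.0122, 0.2121]
tcp_rot: [0.001, -0.609, 0.793, -0.0]
ft_force: [0.3, 0.2, 0.5]
opening: 0.0949
shift tool [-0.0633  0.1975 -0.0496] turn/fs [ 0.5289 -0.2047 -0.4402]
[-1.160e-01  5.500e-01  1.407e+00  1.000e-03  1.185e+00  1.716e+00] [ 0.67447997 -0.0121143   0.21036612]
```

View pics/m5.png

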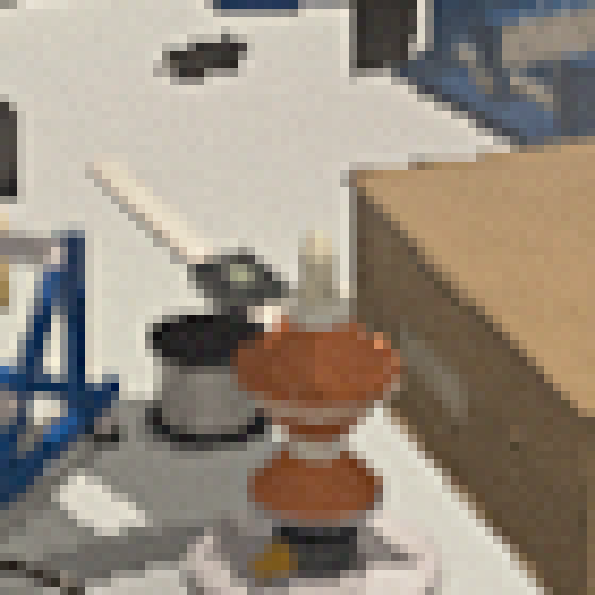

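```bash
python3 -m crank '[[0,0,-0.004,0,0,-0.068,0],[0,0,-0.004,0,0,-0.068,0],[0,0,-0.004,0,0,-0.068,0],[0,0,-0.004,0,0,-0.068,0],[0,0,-0.004,0,0,-0.068,0],[0,0,-0.004,0,0,-0.068,0],[0,0,-0.004,0,0,-0.068,0]]'; python3 - <<'E'
from h import *
to([.5,.13,.23],RD); print(state()["joints"].round(3),state()["tcp_pos"])
E
```

```text
time_s: 18.98
tcp_pos: [0.6713, -0.0118, 0.2312]
tcp_rot: [0.002, 0.864, -0.503, -0.005]
ft_force: [0.5, 1.4, 0.0]
opening: 0.0951
shift tool [-0.2079  0.0788  0.0033] turn/fs [0.0056 0.0045 0.0244]
[-1.160e-01  5.340e-01  1.379e+00  1.000e-03  1.240e+00  9.380e-01] [ 0.67126301 -0.01184553  0.23115638]
```

```bash
python3 -m crank '[[-0.036,0.0137,0,0.006,0.004,0.02,0],[-0.036,0.0137,0,0,0,0,0],[-0.036,0.0137,0,0,0,0,0],[-0.036,0.0137,0,0,0,0,0],[-0.036,0.0137,0,0,0,0,0],[-0.024,0.0091,0,0,0,0,0]]'; python3 - <<'E'
from h import *
to([.5,.13,.23],RT); print(state()["joints"].round(3),state()["tcp_pos"])
E
```

```text
time_s: 19.48
tcp_pos: [0.4989, 0.1308, 0.2226]
tcp_rot: [0.003, 0.857, -0.515, -0.005]
ft_force: [0.2, -0.3, 0.1]
opening: 0.0948
shift tool [ 0.0012 -0.0006 -0.0074] turn/fs [0.5613 0.0058 0.0045]
[0.127 0.309 1.779 0.002 1.063 1.209] [0.49887026 0.13080834 0.22260416]
```

```bash
python3 -m crank '[[0,0,0,0.065,0,0,0],[0,0,0,0.065,0,0,0],[0,0,0,0.065,0,0,0],[0,0,0,0.065,0,0,0],[0,0,0,0.065,0,0,0]]'; python3 - <<'E'
from h import *
to([.5,.13,.19],RT); print(state()["joints"].round(3),state()["tcp_pos"])
E
```

```text
time_s: 19.9
tcp_pos: [0.4935, 0.1359, 0.2193]
tcp_rot: [-0.211, 0.832, -0.498, 0.123]
ft_force: [0.4, 1.6, 0.4]
opening: 0.0951
shift tool [0.0084 0.0112 0.0271] turn/fs [0.2418 0.0089 0.0061]
[0.009 0.152 2.127 0.513 0.475 0.673] [0.49346796 0.13591073 0.21927114]
```

```bash
python3 -m crank '[[0.001,0.002,0.003,0.04,0,0,0],[0.001,0.002,0.003,0.04,0,0,0],[0.001,0.002,0.003,0.04,0,0,0],[0.001,0.002,0.003,0.04,0,0,0],[0.001,0.002,0.003,0.04,0,0,0],[0.001,0.002,0.003,0.04,0,0,0]]'; python3 - <<'E'
from h import *
to(FB+.10*n,RT); print(state()["joints"].round(3),state()["tcp_pos"])
E
```

```text
time_s: 20.4
tcp_pos: [0.4899, 0.1373, 0.2015]
tcp_rot: [-0.314, 0.802, -0.477, 0.173]
ft_force: [0.4, 0.3, 0.2]
opening: 0.0953
shift tool [0.0138 0.0168 0.0574] turn/fs [0.0896 0.0227 0.002 ]
[-0.086  0.181  2.319  1.55   0.397 -0.429] [0.48986851 0.13729977 0.2015414 ]
```

```bash
python3 -m crank '[[0.003,0.004,0.014,0.022,0.006,0,0],[0.003,0.004,0.014,0.022,0.006,0,0],[0.003,0.004,0.014,0.022,0.006,0,0],[0.003,0.004,0.014,0.022,0.006,0,0],[0,0,0,0,0,0,0]]'; python3 - <<'E'
from h import *
to(FB+.06*n,RT); print(state()["joints"].round(3),state()["tcp_pos"])
E
```

```text
time_s: 20.82
tcp_pos: [0.5108, 0.1396, 0.1545]
tcp_rot: [-0.35, 0.781, -0.474, 0.209]
ft_force: [-0.9, -0.6, 0.5]
opening: 0.0951
shift tool [ 0.0046 -0.0004  0.0496] turn/fs [ 0.0212  0.0039 -0.0004]
[-0.088  0.352  2.411  2.261  0.552 -1.172] [0.51080754 0.13962099 0.15448533]
```

```bash
python3 -m crank '[[0.0025,0,0.012,0.011,0.002,0,0],[0.0025,0,0.012,0.011,0.002,0,0],[0,0,0.012,0,0,0,0],[0,0,0,0,0,0,0]]'; python3 - <<'E'
from h import *
to(FB,RT); print(state()["joints"].round(3),state()["tcp_pos"])
for m,b in(("top",(235,185,325,265)),):
    p,d=vision.camera(m); c=p[b[1]:b[3],b[0]:b[2],::-1]; cv2.imwrite(f"pics/o_{m}.png",cv2.resize(c,None,fx=7.4,fy=7.4,interpolation=0))
E
```

```text
time_s: 21.15
tcp_pos: [0.5338, 0.1494, 0.1272]
tcp_rot: [-0.36, 0.776, -0.473, 0.212]
ft_force: [0.2, -0.5, -1.2]
opening: 0.0952
shift tool [ 0.003  -0.0043  0.0729] turn/fs [ 0.0067  0.0058 -0.0049]
[-0.062  0.456  2.395  2.398  0.629 -1.297] [0.53384046 0.14943033 0.12720793]
```

View pics/o_top.png

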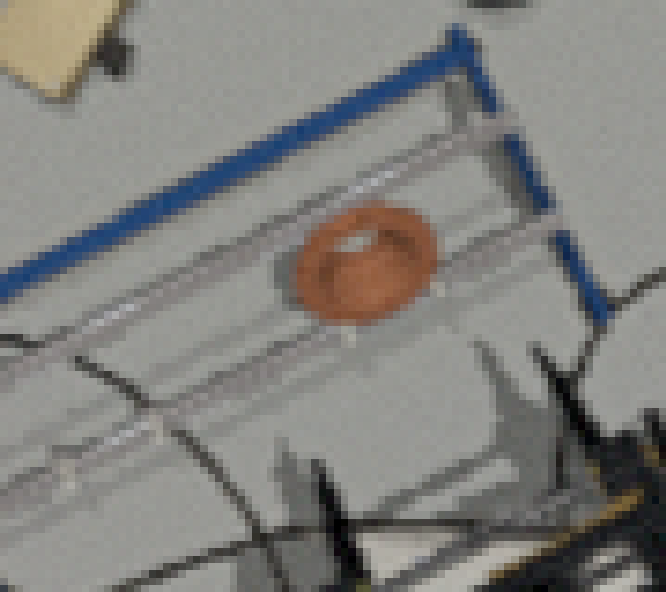

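```bash
python3 -m crank '[[0.002,-0.003,0.005,0.0045,0.004,-0.003,0],[0.001,-0.0015,0.018,0.0025,0.002,-0.002,0],[0,0,0.018,0,0,0,0],[0,0,0,0,0,0,0]]'; python3 - <<'E'
from h import *
to(FB,RT)
E
```

```text
time_s: 21.53
tcp_pos: [0.5644, 0.1634, 0.1067]
tcp_rot: [-0.362, 0.774, -0.47, 0.219]
ft_force: [-0.8, 0.5, -0.8]
opening: 0.095
shift tool [0.0008 0.0024 0.0341] turn/fs [-0.0006  0.0012  0.0001]
```

```bash
python3 -m crank '[[0.001,0.0025,0.015,-0.0005,0.001,0,0],[0,0,0.015,0,0,0,0],[0,0,0.012,0,0,0,0],[0,0,0,0,0,0,0]]'; python3 - <<'E'
from h import *
to(FB-.02*n,RT)
for m,b in(("top",(235,185,325,265)),):
    p,d=vision.camera(m); c=p[b[1]:b[3],b[0]:b[2],::-1]; cv2.imwrite(f"pics/q_{m}.png",cv2.resize(c,None,fx=7.4,fy=7.4,interpolation=0))
E
```

```text
time_s: 21.87
tcp_pos: [0.5921, 0.1777, 0.0792]
tcp_rot: [-0.362, 0.775, -0.47, 0.219]
ft_force: [-0.8, -0.8, -1.1]
opening: 0.0952
shift tool [0.0007 0.0013 0.0125] turn/fs [-0.0006  0.0014  0.0001]
```

View pics/q_top.png

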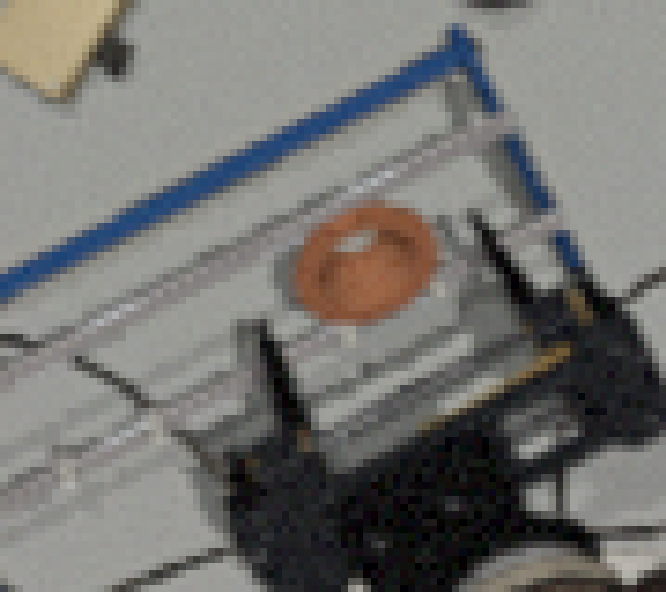

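```bash
python3 -m crank '[[0.0005,0.001,0.007,-0.0006,0.0014,0,0],[0,0,0.006,0,0,0,0],[0,0,0,0,0,0,0]]'; python3 - <<'E'
from h import *
to(FB-.02*n,RT)
E
```

```text
time_s: 22.17
tcp_pos: [0.5997, 0.1815, 0.0707]
tcp_rot: [-0.361, 0.775, -0.471, 0.219]
ft_force: [0.1, -0.1, 0.0]
opening: 0.0954
shift tool [0.0006 0.0003 0.0005] turn/fs [0.0001 0.0002 0.0001]
```

```bash
python3 -m crank '[[0,0,0,0,0,0,255],[0,0,0,0,0,0,255],[0,0,0,0,0,0,255],[0,0,0,0,0,0,255],[0,0,0,0,0,0,255],[0,0,0,0,0,0,255],[0,0,0,0,0,0,255],[0,0,0,0,0,0,255]]' 30;python3 - <<'E'
from h import *
to(FB-.02*n,RT)
E
```

```text
time_s: 22.83
tcp_pos: [0.5992, 0.1813, 0.0713]
tcp_rot: [-0.361, 0.775, -0.471, 0.219]
ft_force: [1.1, -0.3, -1.1]
opening: 0.0627
shift tool [0.0006 0.0004 0.0014] turn/fs [0.0001 0.0003 0.0001]
```

```bash
python3 -m crank '[[0,0,-0.008,0,0,0,255],[0,0,-0.012,0,0,0,255],[0,0,-0.015,0,0,0,255],[0,0,-0.02,0,0,0,255],[0,0,-0.02,0,0,0,255],[0,0,-0.02,0,0,0,255],[0,0,0,0,0,0,255]]' ;python3 - <<'E'
from h import *
print(state()["joints"].round(3));to([.52,.1,.27],RT)
for m,b in(("top",(235,185,325,265)),):
    p,d=vision.camera(m); c=p[b[1]:b[3],b[0]:b[2],::-1]; cv2.imwrite(f"pics/r_{m}.png",cv2.resize(c,None,fx=7.4,fy=7.4,interpolation=0))
E
```

```text
time_s: 23.42
tcp_pos: [0.5261, 0.1455, 0.1349]
tcp_rot: [-0.359, 0.776, -0.472, 0.217]
ft_force: [0.5, 0.4, -0.8]
opening: 0.0631
[-0.071  0.431  2.412  2.393  0.627 -1.303]
shift tool [ 0.0374 -0.0858 -0.1077] turn/fs [ 0.0042  0.0011 -0.0004]
```

View pics/r_top.png

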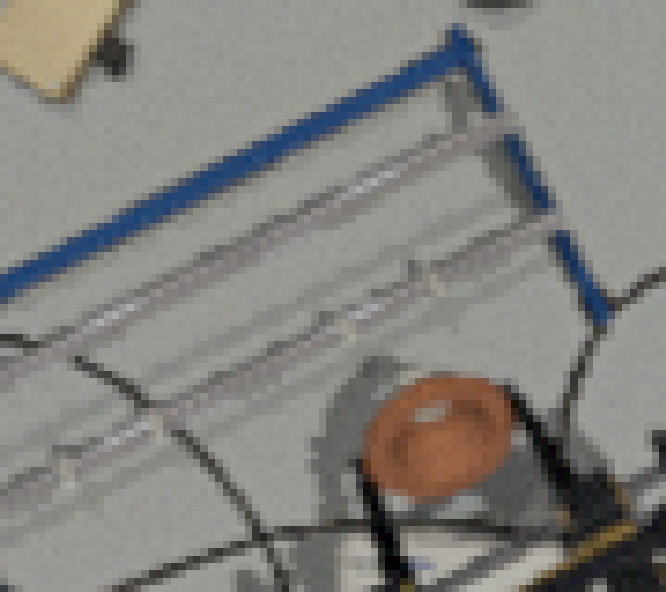

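```bash
python3 - <<'E'
from h import *
p,d=vision.camera("top")
hsv=cv2.cvtColor(p,cv2.COLOR_RGB2HSV);m=np.zeros(d.shape,np.uint8);m[230:260,275:312]=((hsv[...,0]<14)&(hsv[...,1]>90)&(hsv[...,2]>70))[230:260,275:312]
c=max(cv2.findContours(m,0,1)[0],key=len);e=cv2.fitEllipse(cv2.convexHull(c));print(e,cv2.boundingRect(c))
T,A=pose();P=T-.0195*A[:,2]
print(T,"pred",proj("top",P),"dpx/m y",(proj("top",P+.01*A[:,1])-proj("top",P)),"x",(proj("top",P+.01*A[:,0])-proj("top",P)),"z",(proj("top",P+.01*A[:,2])-proj("top",P)))
E
```

```text
((293.8668518066406, 243.1298828125), (15.39181900024414, 21.19101333618164), 65.1140365600586) (284, 235, 21, 17)
[0.52857665 0.14587194 0.13395852] pred [[293.41204154 242.51292488]] dpx/m y [[1.13562541 1.92359446]] x [[ 2.97623245 -1.5401159 ]] z [[-1.01619251 -2.25776403]]
```

```bash
python3 -m crank '[[0.003,-0.010,-0.012,0,0,0,255],[0.008,-0.019,-0.024,0,0,0,255],[0.008,-0.019,-0.024,0,0,0,255],[0.008,-0.019,-0.024,0,0,0,255],[0.008,-0.019,-0.024,0,0,0,255],[0,0,0,0,0,0,255]]'; python3 - <<'E'
from h import *
to([.52,.1,.27],RD);print(state()["joints"].round(3),state()["tcp_pos"])
E
```

```text
time_s: 24.02
tcp_pos: [0.5244, 0.1082, 0.2533]
tcp_rot: [-0.359, 0.776, -0.471, 0.214]
ft_force: [-0.1, -0.3, -2.6]
opening: 0.0626
shift tool [ 0.0052 -0.0077 -0.0167] turn/fs [-0.5493  0.0043  0.0008]
[-0.189  0.136  2.275  1.587  0.495 -0.491] [0.52436455 0.10820041 0.25326514]
```

```bash
python3 -m crank '[[0.001,-0.002,-0.003,-0.055,0,0,255],[0.001,-0.002,-0.003,-0.055,0,0,255],[0.001,-0.002,-0.003,-0.055,0,0,255],[0.001,-0.002,-0.003,-0.055,0,0,255],[0,0,-0.003,-0.055,0,0,255],[0,0,0,-0.055,0,0,255],[0,0,0,-0.055,0,0,255],[0,0,0,-0.055,0,0,255]]'; python3 - <<'E'
from h import *
to([.55,.1,.28],RD);print(state()["joints"].round(3),state()["tcp_pos"])
E
```

```text
time_s: 24.68
tcp_pos: [0.5184, 0.1178, 0.2521]
tcp_rot: [-0.154, 0.849, -0.501, 0.066]
ft_force: [0.1, -0.8, -1.9]
opening: 0.0627
shift tool [ 0.0298 -0.0274 -0.0214] turn/fs [-0.2128  0.0299  0.0173]
[-0.012  0.184  1.919  0.285  0.785  0.876] [0.51837381 0.11781258 0.2520805 ]
```

```bash
python3 -m crank '[[0.007,-0.007,-0.006,-0.055,0.008,0.004,255],[0.007,-0.007,-0.006,-0.055,0.008,0.004,255],[0.007,-0.007,-0.006,-0.055,0.008,0.004,255],[0.007,-0.007,-0.006,-0.048,0.006,0.004,255],[0,0,0,0,0,0,255]]'; python3 - <<'E'
from h import *
to(np.r_[M,.28],RM);print(state()["joints"].round(3),state()["tcp_pos"])
E
```

```text
time_s: 25.1
tcp_pos: [0.5515, 0.1139, 0.2717]
tcp_rot: [0.007, 0.86, -0.51, -0.019]
ft_force: [0.3, 0.9, -1.9]
opening: 0.0628
shift tool [ 0.1698 -0.0479 -0.0141] turn/fs [0.0247 0.008  0.4853]
[0.081 0.348 1.581 0.011 1.251 1.147] [0.55154236 0.11387512 0.27174642]
```

```bash
python3 -m crank '[[0.03,-0.0085,-0.002,0.012,0.004,0.06,255],[0.028,-0.011,-0.002,0.012,0.004,0.06,255],[0.026,-0.013,-0.002,0,0,0.06,255],[0.024,-0.016,-0.002,0,0,0.06,255],[0.020,-0.018,-0.002,0,0,0.06,255],[0.018,-0.018,-0.002,0,0,0.06,255],[0,0,0,0,0,0.06,255],[0,0,0,0,0,0.06,255]]'; python3 - <<'E'
from h import *
to(np.r_[M,.28],RM);print(state()["joints"].round(3),state()["tcp_pos"])
E
```

```text
time_s: 25.77
tcp_pos: [0.6774, 0.0092, 0.2572]
tcp_rot: [0.009, -0.616, 0.787, 0.033]
ft_force: [-0.5, 0.6, -1.0]
opening: 0.0627
shift tool [ 0.02   -0.0023 -0.024 ] turn/fs [0.0266 0.0344 0.013 ]
[-0.11   0.533  1.313  0.061  1.33   1.687] [0.67741176 0.00924823 0.25722566]
```

```bash
python3 -m crank '[[0.010,-0.001,0,0.013,0.017,0.006,255],[0.010,-0.001,0,0.013,0.017,0.006,255],[0,0,0,0,0,0,255]]'; python3 - <<'E'
from h import *
to(np.r_[M,.24],RM)
E
```

```text
time_s: 26.02
tcp_pos: [0.6731, -0.0087, 0.2493]
tcp_rot: [-0.0, -0.613, 0.79, 0.005]
ft_force: [-0.5, 0.4, -1.3]
opening: 0.0628
shift tool [ 0.0028 -0.0033  0.0093] turn/fs [0.0053 0.0034 0.0061]
```

```bash
python3 -m crank '[[0.003,-0.0035,0.015,0.005,0.0034,0.006,255],[0,0,0.015,0,0,0,255],[0,0,0.015,0,0,0,255],[0,0,0.010,0,0,0,255],[0,0,0,0,0,0,255]]'; python3 - <<'E'
from h import *
to(np.r_[M,.17],RM);s=state();print(s["tcp_pos"])
p,d=vision.camera("scene"); np.savez("pics/s.npz",p=p,d=d);c=p[155:225,300:370,::-1]; cv2.imwrite(f"pics/s1.png",cv2.resize(c,None,fx=8.5,fy=8.5,interpolation=0))
T,A=pose()
print("pred flange mid",proj("scene",T-.0225*A[:,2]),"bush end",proj("scene",T+.0075*A[:,2]))
E
```

```text
time_s: 26.43
tcp_pos: [0.6736, -0.0088, 0.1918]
tcp_rot: [0.002, -0.617, 0.787, 0.002]
ft_force: [-0.5, 0.6, -2.2]
opening: 0.0627
shift tool [ 0.003  -0.0027  0.0218] turn/fs [0.0002 0.0036 0.0125]
[ 0.67359894 -0.00876376  0.19176942]
pred flange mid [[336.13659929 171.73976157]] bush end [[336.03030161 180.56506538]]
```

View pics/s1.png

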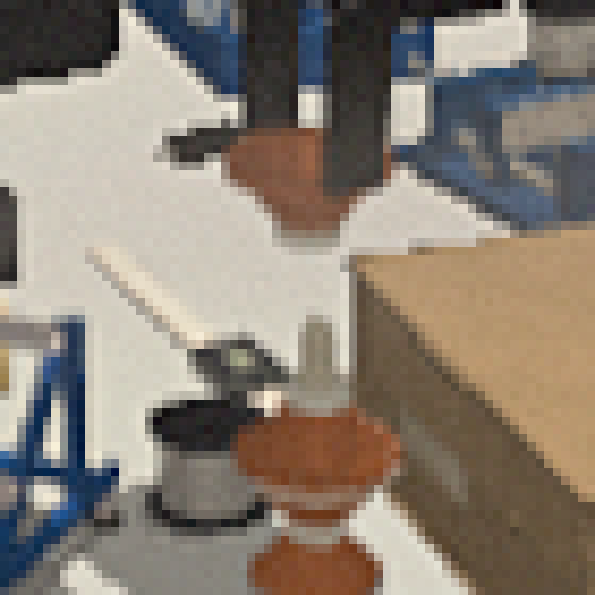

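```bash
python3 -m crank '[[0.003,-0.003,0.006,0,0.0036,0.012,255],[0.0005,-0.001,0.006,0,0,0,255],[0,0,0,0,0,0,255]]'; python3 - <<'E'
from h import *
to(np.r_[M,.17],RM);s=state();print(s["tcp_pos"])
E
```

```text
time_s: 26.73
tcp_pos: [0.6779, -0.013, 0.1819]
tcp_rot: [0.001, -0.609, 0.793, -0.001]
ft_force: [-0.4, -0.7, -0.5]
opening: 0.0625
shift tool [-0.0001  0.0026  0.0119] turn/fs [-0.0023  0.0004  0.0009]
[ 0.67791982 -0.01300398  0.18192888]
```

```bash
python3 -m crank '[[0,0.002,0.004,-0.002,0,0,255],[0,0,0,0,0,0,255]]'; python3 -m crank '[[0,0,0.004,0,0,0,255],[0,0,0.003,0,0,0,255],[0,0,0,0,0,0,255]]'; python3 - <<'E'
from h import *
to(np.r_[M,.15],RM);s=state();print(s["tcp_pos"],s["ft_force"])
p,d=vision.camera("scene"); np.savez("pics/s2.npz",p=p,d=d);c=p[155:225,300:370,::-1]; cv2.imwrite(f"pics/s2.png",cv2.resize(c,None,fx=8.5,fy=8.5,interpolation=0))
E
```

```text
time_s: 26.9
tcp_pos: [0.6762, -0.0126, 0.178]
tcp_rot: [0.001, -0.609, 0.793, -0.0]
ft_force: [-0.5, 0.9, -1.9]
opening: 0.0631
time_s: 27.15
tcp_pos: [0.6764, -0.0125, 0.171]
tcp_rot: [0.001, -0.61, 0.793, -0.0]
ft_force: [-0.0, 0.4, -1.2]
opening: 0.0627
shift tool [-0.0001  0.001   0.021 ] turn/fs [-0.0013  0.0007  0.0012]
[ 0.67637258 -0.01253605  0.17096321] [-0.01104829  0.3513412  -1.19116347]
```

View pics/s2.png

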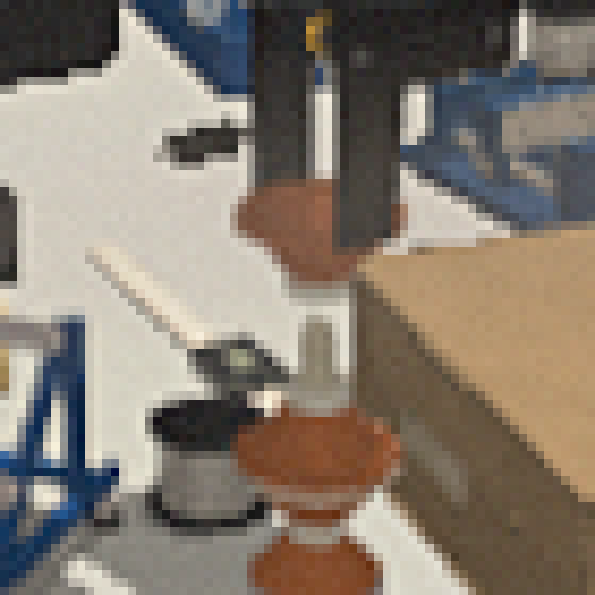

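```bash
python3 -m crank '[[0,0.0015,0.003,-0.001,0,0,255],[0,0,0.003,0,0,0,255],[0,0,0,0,0,0,255]]'; python3 -m crank '[[0,0,0.003,0,0,0,255],[0,0,0.003,0,0,0,255],[0,0,0,0,0,0,255]]';python3 -m crank '[[0,0,0.003,0,0,0,255],[0,0,0,0,0,0,255]]'
```

```text
time_s: 27.45
tcp_pos: [0.6749, -0.0121, 0.1649]
tcp_rot: [0.001, -0.61, 0.793, 0.0]
ft_force: [0.5, -0.7, -1.5]
opening: 0.0627
time_s: 27.7
tcp_pos: [0.6749, -0.012, 0.1583]
tcp_rot: [0.001, -0.61, 0.793, 0.0]
ft_force: [0.1, 0.1, -0.9]
opening: 0.0629
time_s: 27.87
tcp_pos: [0.6749, -0.0121, 0.1548]
tcp_rot: [0.001, -0.61, 0.793, 0.0]
ft_force: [0.6, 0.3, -1.5]
opening: 0.0627
```

```bash
python3 -m crank '[[0,0,0.002,0,0,0,255],[0,0,0,0,0,0,255]]'; python3 -m crank '[[0,0,0.002,0,0,0,255],[0,0,0,0,0,0,255]]'; python3 - <<'E'
from h import *
s=state();print(s["tcp_pos"],s["ft_force"])
p,d=vision.camera("scene");c=p[155:225,300:370,::-1]; cv2.imwrite(f"pics/s3.png",cv2.resize(c,None,fx=8.5,fy=8.5,interpolation=0))
E
```

```text
time_s: 28.03
tcp_pos: [0.675, -0.0121, 0.1525]
tcp_rot: [0.001, -0.61, 0.793, 0.0]
ft_force: [0.2, -0.5, -1.9]
opening: 0.0625
time_s: 28.2
tcp_pos: [0.675, -0.0121, 0.1504]
tcp_rot: [0.001, -0.61, 0.793, 0.0]
ft_force: [-0.3, -0.2, -1.1]
opening: 0.0625
[ 0.67499905 -0.01209791  0.15036219] [-0.30963328 -0.23329504 -1.06282973]
```

View pics/s3.png

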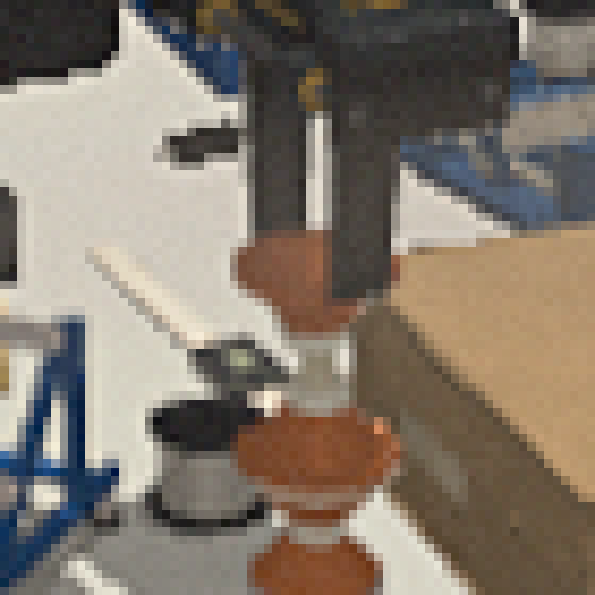

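```bash
python3 -m crank '[[0,0,0.003,0,0,0,255],[0,0,0,0,0,0,255]]'; python3 -m crank '[[0,0,0.003,0,0,0,255],[0,0,0,0,0,0,255]]'; python3 -m crank '[[0,0,0.003,0,0,0,255],[0,0,0,0,0,0,255]]'; python3 -m crank '[[0,0,0.002,0,0,0,255],[0,0,0,0,0,0,255]]'
```

```text
time_s: 28.42
tcp_pos: [0.6752, -0.0121, 0.1475]
tcp_rot: [0.001, -0.61, 0.793, -0.0]
ft_force: [-0.3, -0.2, -1.7]
opening: 0.0629
time_s: 28.58
tcp_pos: [0.6752, -0.0121, 0.1443]
tcp_rot: [0.001, -0.61, 0.793, -0.0]
ft_force: [-0.9, 0.2, -1.6]
opening: 0.0628
time_s: 28.75
tcp_pos: [0.6752, -0.0121, 0.1409]
tcp_rot: [0.001, -0.61, 0.793, -0.0]
ft_force: [0.2, 0.1, -2.1]
opening: 0.0629
time_s: 28.92
tcp_pos: [0.6751, -0.0121, 0.1385]
tcp_rot: [0.001, -0.61, 0.793, -0.0]
ft_force: [0.6, -0.5, -1.3]
opening: 0.0628
```

```bash
python3 -m crank '[[0,0,0.0015,0,0,0,255],[0,0,0,0,0,0,255]]'; python3 -m crank '[[0,0,0.0015,0,0,0,255],[0,0,0,0,0,0,255]]'; python3 -m crank '[[0,0,0.001,0,0,0,255],[0,0,0,0,0,0,255]]'; python3 -m crank '[[0,0,0.001,0,0,0,255],[0,0,0,0,0,0,255]]'
```

```text
time_s: 29.08
tcp_pos: [0.6752, -0.0121, 0.1369]
tcp_rot: [0.001, -0.61, 0.793, -0.0]
ft_force: [-0.2, 0.0, -1.5]
opening: 0.0631
time_s: 29.25
tcp_pos: [0.6753, -0.0121, 0.1353]
tcp_rot: [0.001, -0.61, 0.793, -0.0]
ft_force: [0.4, -0.1, -1.8]
opening: 0.0625
time_s: 29.42
tcp_pos: [0.6753, -0.0121, 0.1342]
tcp_rot: [0.001, -0.61, 0.793, -0.0]
ft_force: [-1.1, -0.2, -1.2]
opening: 0.0631
time_s: 29.58
tcp_pos: [0.6755, -0.0121, 0.1334]
tcp_rot: [0.001, -0.61, 0.793, -0.0]
ft_force: [-0.2, -0.1, -0.9]
opening: 0.0631
```

```bash
python3 -m crank '[[0,0,0.001,0,0,0,255]]'; python3 -m crank '[[0,0,0.001,0,0,0,255]]'; python3 -m crank '[[0,0,0.001,0,0,0,255]]'; python3 -m crank '[[0,0,0.001,0,0,0,255]]'
```

```text
time_s: 29.67
tcp_pos: [0.6758, -0.0122, 0.1331]
tcp_rot: [0.002, -0.61, 0.793, -0.001]
ft_force: [-2.3, 0.5, 12.4]
opening: 0.0626
time_s: 29.75
tcp_pos: [0.676, -0.0122, 0.1332]
tcp_rot: [0.002, -0.61, 0.793, -0.001]
ft_force: [-3.3, 0.4, 9.4]
opening: 0.0628
time_s: 29.83
tcp_pos: [0.6761, -0.0123, 0.1332]
tcp_rot: [0.002, -0.61, 0.793, -0.002]
ft_force: [-4.2, 0.1, 6.9]
opening: 0.0628
time_s: 29.92
tcp_pos: [0.6761, -0.0123, 0.1332]
tcp_rot: [0.002, -0.61, 0.793, -0.002]
ft_force: [-3.6, 1.0, 6.6]
opening: 0.063
```

```bash
python3 -m crank '[[0,0,-0.0003,0,0,0,255],[0,0,0,0,0,0,255]]'; python3 - <<'E'
from h import *
s=state();print(s["tcp_pos"],s["ft_force"])
p,d=vision.camera("scene");c=p[155:225,300:370,::-1]; cv2.imwrite(f"pics/s4.png",cv2.resize(c,None,fx=8.5,fy=8.5,interpolation=0))
E
```

```text
time_s: 30.08
tcp_pos: [0.6761, -0.0122, 0.134]
tcp_rot: [0.003, -0.61, 0.793, -0.002]
ft_force: [-0.1, -0.4, -1.4]
opening: 0.0628
[ 0.67606772 -0.0122411   0.13399043] [-0.12988462 -0.41991731 -1.41184556]
```

View pics/s4.png

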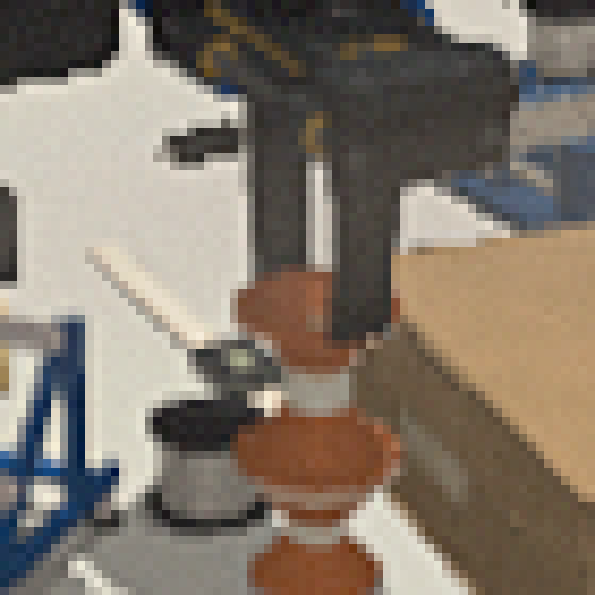

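```bash
python3 -m crank '[[0,0,0.0006,0,0,0,255],[0,0,0,0,0,0,255]]'; python3 -m crank '[[0,0,0,0,0,0,60],[0,0,0,0,0,0,40],[0,0,0,0,0,0,0],[0,0,0,0,0,0,0],[0,0,0,0,0,0,0],[0,0,0,0,0,0,0],[0,0,0,0,0,0,0]]';python3 -m crank '[[0,0,-0.005,0,0,0,0],[0,0,-0.02,0,0,0,0],[0,0,-0.03,0,0,0,0],[0,0,-0.03,0,0,0,0],[0,-0.0,-0.03,0,0,0,0],[0,0,-0.02,0,0,0,0],[0,0,0,0,0,0,0]]';python3 - <<'E'
from h import *
p,d=vision.camera("scene"); np.savez("pics/t.npz",p=p,d=d); c=p[155:225,300:370,::-1]; cv2.imwrite(f"pics/t.png",cv2.resize(c,None,fx=8.5,fy=8.5,interpolation=0))
E
```

```text
time_s: 30.3
tcp_pos: [0.6763, -0.0123, 0.1332]
tcp_rot: [0.003, -0.61, 0.793, -0.002]
ft_force: [-0.4, 0.3, 0.4]
opening: 0.063
time_s: 30.88
tcp_pos: [0.6764, -0.0123, 0.1329]
tcp_rot: [0.003, -0.61, 0.793, -0.002]
ft_force: [0.2, -0.2, 0.6]
opening: 0.0946
time_s: 31.47
tcp_pos: [0.6745, -0.0122, 0.2742]
tcp_rot: [0.001, -0.61, 0.793, -0.001]
ft_force: [0.7, 0.6, 0.3]
opening: 0.0954
```

View pics/t.png

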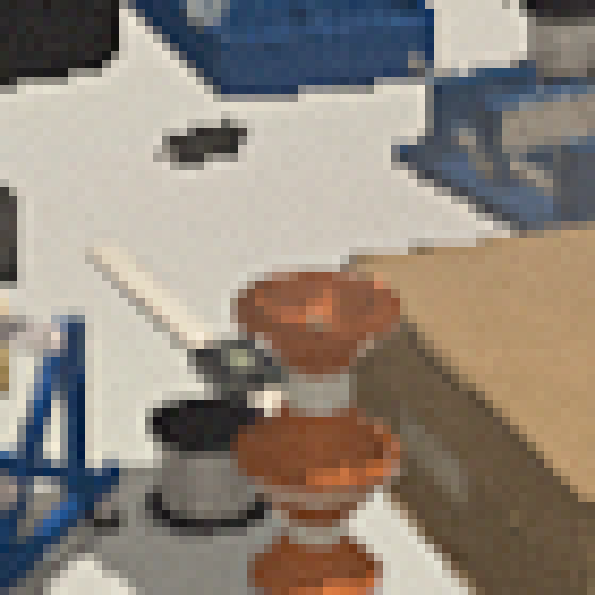

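```bash
python3 -m crank '[[-0.03,0.02,0,0,0,0,0],[-0.03,0.025,0,0,0,0,0],[-0.03,0.025,0,0,0,0,0],[-0.03,0.025,0,0,0,0,0],[-0.03,0.025,0,0,0,0,0],[-0.03,0.025,0,0,0,0,0],[0,0,0,0,0,0,0]]';python3 - <<'E'
from h import *
s=state();print(s["tcp_pos"],s["dq"].round(3))
z={}
for m,b,f in(("top",(290,150,370,215),7),("scene",(295,155,375,235),6)):
    p,d=vision.camera(m); z[m]=p;c=p[b[1]:b[3],b[0]:b[2],::-1]; c=cv2.resize(c,None,fx=f,fy=f,interpolation=0); cv2.imwrite(f"pics/v_{m}.png",c)
    hsv=cv2.cvtColor(p,cv2.COLOR_RGB2HSV);k=np.zeros(d.shape,np.uint8);k[b[1]:b[3],b[0]:b[2]]=((hsv[...,0]<14)&(hsv[...,1]>90)&(hsv[...,2]>60))[b[1]:b[3],b[0]:b[2]]
    for c in cv2.findContours(k,0,1)[0]:
        if cv2.contourArea(c)>40: e=cv2.fitEllipse(cv2.convexHull(c)); print(m,e,cv2.boundingRect(c),onz(m,[e[0]],.157) if m=="top" else "")
E
```

```text
time_s: 32.1
tcp_pos: [0.5742, 0.2042, 0.2641]
tcp_rot: [-0.004, -0.607, 0.795, 0.002]
ft_force: [-0.0, -0.5, 0.9]
opening: 0.0949
[0.57424019 0.204159   0.26413936] [-0.05   0.018  0.012 -0.029 -0.014 -0.057]
top ((343.78961181640625, 189.9457550048828), (20.439348220825195, 22.228647232055664), 21.0057430267334) (334, 179, 21, 23) [[ 0.6727372  -0.01164084  0.157     ]]
scene ((336.7672119140625, 221.615234375), (8.159463882446289, 14.608760833740234), 92.17205810546875) (330, 218, 15, 8) 
scene ((337.19305419921875, 208.62881469726562), (14.185774803161621, 20.459156036376953), 96.8016357421875) (327, 202, 21, 15) 
scene ((336.8797302246094, 191.6327362060547), (12.457161903381348, 19.188262939453125), 86.78885650634766) (327, 186, 20, 13)
```

View pics/v_top.png

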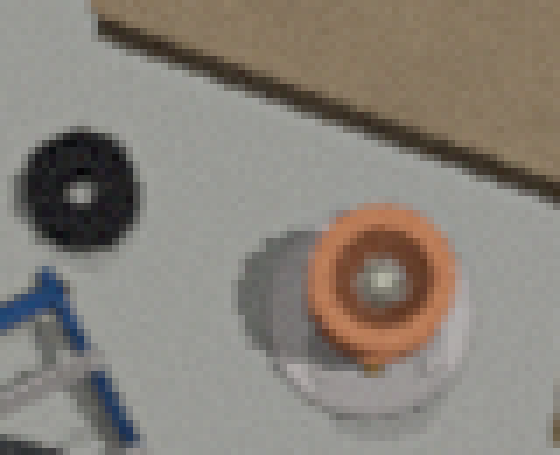

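View pics/v_scene.png

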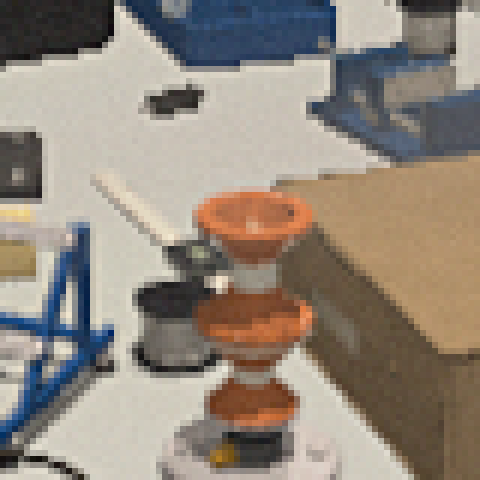

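```bash
python3 -m crank '[[0,0,0,0,0,0,0],[0,0,0,0,0,0,0]]'; python3 -c "
from station import bot;print(bot.job_done())"
```

```text
time_s: 32.37
tcp_pos: [0.5768, 0.199, 0.2628]
tcp_rot: [-0.005, -0.606, 0.795, 0.002]
ft_force: [-1.2, -0.1, -0.5]
opening: 0.0953
the job is handed in; nothing more can be done
None
```

I placed both cones on the mast and handed the job in at 32.4 s; it reports no verdict. The tip-out cone from the left (+y) seat sits mouth down on the white disc. The mouth-out cone from the right seat sits tip down on top of it.

- **Lowering:** Each cone went down in 1–3 mm steps until I felt contact, about 20 N for the first and 12 N for the second. I eased off before opening the fingers.
- **Last checks:** In the final top view the rod sits in the centre of the upper cone's flange, to within about 1 px (3 mm). In the scene view the two flanges line up with the mast to about 0.4 px, both look level, and the bushes meet. The arm is clear, and the bystander in those views, the spool, looks unmoved. I did not recheck the tower or the rf module, which the arm never went near.
- **Failed or disagreed:**
  - My first closing on the first cone slipped in front of the flange onto the shell. I opened, went deeper and gripped again.
  - The scene camera reads about 3 mm low.
  - A grasp offset showed the flanges about 22 mm behind the TCP instead of the planned 18–20 mm. That fits the 62 mm between the two contact heights, where 60 mm was expected. I did not measure the 60 mm flange spacing directly.

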